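Wedge the press-fit lid of a detector housing up evenly

TASK

Work the press-fitted lid of the detector housing loose evenly with the steel wedge: push it level into the slot under one end of the lid as far as the first line on its blade, then lay the wedge down on the bench, take it again the other way round and push it into the slot at the opposite end as far as the second line, and at last go back to the first end and bring that up to the second line too. The lid must end level, about 10 mm up at both ends, and the wedge lying flat on the bench. On the way never let one end stand more than 7 mm higher than the other, move the lid only with the wedge, and leave the tape roll, the beaker and the petri dish where they are.

Things in the scene. Friction and masses are not known exactly. Their poses are not given: they have to be found in the camera images.
- housing: Lower half, bare aluminium, fixed on the bench: 100 (x) x 170 (y) x 60 mm high, foot flange 124 mm wide and 8 mm high. Origin at the centre of its underside, z up; -x is the front with two round connectors, +y the left end. Its flat top, 60 mm up, is the seam; it sticks out 20 mm past the lid at both ends (y 65 to 85 and -65 to -85 mm) as ledges on which the wedge slides in.
- lid: Painted grey upper half with a round window on top: 96 (x) x 130 (y) x 34 mm (44 with the window ring). Origin at the middle of its underside, 60 mm above the housing's origin while down; axes as the housing's. Dowels near each end hold it by friction: wedging one end up turns it about the other end and takes 6 to 12 N of level push; an end stays up where it is left, and can rise 17 mm.
- lid_left (a point): Middle of the roof edge at the mouth of the pry slot under the lid's left (+y) end, fixed to the lid: y = 65 mm, 66 mm above the housing's origin while the lid is down; its rise is how far that end is up. The slot is open towards that end: 48 mm wide (x -24 to 24), 45 mm deep along y, 6 mm high from ledge to roof while the lid is down.
- lid_right (a point): The same point at the mouth of an equal slot under the right (-y) end, at y = -65 mm, open towards -y.
- wedge: One-ended wedge tool, 157 mm long, 0.25 kg, flat on the bench at the left or right front of the housing, tip roughly towards the robot. Black bar handle 25 mm wide (y), 32 mm high, x = -47 to 59 mm, then a steel blade 36 mm wide with its tip at x = 110 mm. Origin on the flat underside, below the middle of the grip; z up. Lay it down anywhere on free bench.
- blade_tip (a point): Middle of the wedge's tip edge, on the underside. The blade is flat below, level with the handle; its top slopes from 2 mm thick at the tip to 19.5 mm at 50 mm behind it (0.35 mm per mm). Two dark lines cross its top: the first 26 mm behind the tip (lifts a mouth 5 mm when level with it), the second 41 mm behind (lifts it 10 mm).
- tape: Roll of tape, 75 mm across, 24 mm high, a bystander at the other front place; origin at the centre of its underside.
- beaker: Small clear beaker, 53 mm across, 67 mm high, a bystander behind the housing; origin at the centre of its underside.
- petri: Petri dish, 62 mm across, 15 mm high, a bystander behind the housing to the left; origin at the centre of its underside.
Things that resemble listed ones, but are neither listed nor needed, are in the scene too. Leave any pink or purple look-alike of the wedge alone.

How it is judged:
On the way, in this order (a step that is already met when the one before it is completed fails the run):
1. one end of the lid is up by more than 3 mm, the other still down (less than 2 mm) (((z of lid_left in the frame of housing above 0.069 m and z of lid_right in the frame of housing below 0.068 m) or (z of lid_right in the frame of housing above 0.069 m and z of lid_left in the frame of housing below 0.068 m))), for 0.1 s.
2. the wedge lies released on the bench, to be taken the other way round, with one end of the lid still down (less than 2 mm) (height (world z) of wedge between -0.006 and 0.006 m and angle between wedge's own z axis and vertical below 0.1 rad and contact force between the fingers and wedge below 0.2 N and linear speed of wedge below 0.02 m/s and z of any of lid_left, lid_right in the frame of housing below 0.068 m), for 0.1 s.
3. both ends of the lid are up by more than 3 mm (z of each of lid_left, lid_right in the frame of housing above 0.069 m), for 0.1 s.
4. both ends of the lid are up by more than 8.5 mm (z of each of lid_left, lid_right in the frame of housing above 0.0745 m), for 0.1 s.
At the end, for the whole second after the job is handed in: Both ends of the lid are up by more than 8.5 mm and it is level within 0.02 rad (2.6 mm between its ends); the wedge lies released and at rest on its flat underside on the bench (all of step 4 and angle between lid's own z axis and vertical below 0.02 rad and height (world z) of wedge between -0.006 and 0.006 m and angle between wedge's own z axis and vertical below 0.1 rad and contact force between the fingers and wedge below 0.2 N and linear speed of wedge below 0.02 m/s); the robot touches nothing.
It fails at once if the lid is cocked by more than 0.06 rad (one end 7.8 mm higher than the other) (angle between lid's own z axis and vertical above 0.06 rad).
It fails at once if the robot itself pushes the lid (more than 3 N) (contact force between any of the fingers, the arm and lid above 3 N).
It fails at once if the tape roll, the beaker or the petri dish is moved more than 25 mm (distance of any of tape, beaker, petri from where it was at the start of the episode above 0.025 m).
It also fails if it takes over 72 s, if anything falls off the work surface, if the arm or the gripper's body presses on something with over 40 N, if the wrist force passes 120 N, or if a joint passes its speed limit or range.

ROBOT

A 6-joint arm with a two-finger parallel gripper is mounted at the origin on a cart in front of the work surface, level with it; the furniture and walls round the work are solid. World frame = base frame: x ahead of the robot, y to its left, z up, the work surface at z = 0. Lengths are in m, angles in rad, forces in N, time in s.
With the tool pointing down it reaches from about 0.35 to 0.975 m from the base axis. Payload 4.9 kg.
Tool frame: the origin (TCP) lies at the very end of the fingers, on their centre line; the grasp point (between the pads) lies 19 mm behind it (manip.tcp_to_grasp is the distance from the TCP to the grasp point, in m); z points along the fingers, y is the direction in which the jaws open and shut (so a half turn about z gives the same grasp; the last joint's range is limited). The gripper opens to 85 mm and grips with 20 to 120 N. Pads are 22 mm wide; open, the fingers measure 114 mm over their backs; the gripper's body (76 mm by 85 mm) begins 54 mm behind the grasp point. The pads swing forward as they close: fully open they stand 13 mm farther back than shut.
Start: joints at [-1.454, 0.053, 1.613, -0, 1.476, -0.119], TCP at [0.146, -0.608, 0.231] pointing down, gripper open.
Joint ranges: [-3.01, 3.01], [-1.01, 2.22], [0.06, 2.58], [-1.02, 4.17], [0.09, 2.62], [-3.14, 3.14]. Speed limits (rad/s): [2.57, 2.57, 3.14, 3.14, 3.14, 3.14].

INTERFACE

Orientations are given as a unit quaternion [w, x, y, z].
In Python, from plant import sensors, cams, job, finder, manip gives the robot as it stands.
- The arm moves only by the shell command python3 -m pendant 'ROWS'. ROWS is JSON, a list of rows, each an object of numbers: "wx", "wy", "wz": the turn, a rotation vector about the tool's x, y, z in degrees; "dx", "dy", "dz": the shift along the tool's x, y, z in m; "hand": the gripper's target within -1 to 1 (fully open at 1, half-way at 0, shut at -1). A call has 1 to 20 rows; each row is the pose to reach, as a shift and turn from the pose commanded when the call began, along the tool's axes at that moment; what a row does not reach only later rows make up. A row lasts 1/12 s, in which the tool goes at most 41.7 mm and 7.16 degrees, less where a joint would pass 70% of its speed; a pose out of reach is approached as far as the arm can. A call with a gripper value outside its range is refused whole. The fingers move at their own pace and stop on an object; the grip force is fixed at half the most. Time passes only in rows, so rows that repeat a pose let the fingers close. It gives the time, the measured TCP pose, the force and the opening at its end, in the units of the state.
- sensors.state(): the state, without advancing time (a new reading comes with each control period).
- cams.grab_frame(name): name is "scene" or "top" or "wrist"; returns (picture, depth): 384x512x3 uint8, red, green, blue; 384x512 float32, m along the optical axis (not along the pixel's ray), 0 where there is no reading.
- cams.calibration(name): a dict with "fov_y" (degrees; the focal length in pixels is half the picture's height over the tangent of half this angle, whatever the lens; pixels are square), "cx", "cy" (the principal point, pixels), "k1" (the pictures are not rectified: a ray, as slopes to the right and down, at radius r is drawn at 1 + k1 r^2 times it, then the intrinsics apply), "pose" (4x4, takes a point from camera to world coordinates); the wrist camera has in their place "hand_eye" (4x4, takes a point from camera to tool coordinates, whose origin is the TCP and whose axes are the flange's). Camera axes: x right, y down, z forward; pixel columns grow to the right and rows downward; lengths in m; the calibration is good to about 2 mm. A picture is of the moment at which its call begins: read the wrist's pose just before it. calibration takes no time and is no camera call.
- job.job_done(): hands the job in, once; it reports no verdict.
Trained networks look in the newest picture that a camera, given by its name, has taken for a name from the list of things; names that differ only in an ending like _2 or _b are one class to them, and where a whole thing is asked for, a point or a joint stands for the part that bears it (a point fixed in the world has none). Each returns a list of dicts, best first, with "score" (0 to 1); they miss things now and then, are a little off and sometimes report something else, mostly with a low value. They report only what shows in the picture. A call takes as long as a camera call. They do not tell look-alikes from the thing itself.
- finder.look_for(camera, thing): "position" ([x, y, z] in m, in world coordinates, good to about 4 mm: the middle of the surface that is visible of it).
The state is a dict: "time": time; "joint_pos": joint angles; "joint_vel": joint speeds; "joint_efforts": joint torques, N m; "tool_pos": TCP position; "tool_rot": TCP orientation; "contact_force": force on the tool from outside, world axes, zero at the start; "ft_torque": the same for the moment, N m; "gripper_width": opening from 0.0 (shut) to 1.0 (fully open).
Only numpy, scipy, OpenCV 4.12 (cv2) and the standard library are available. Lean on these libraries where they do the work, as an engineer would, in place of code of your own. Each camera call takes 0.05 s, during which the arm holds its last target. There are 200 camera calls.

## Working session

There is one attempt and no reset: what is moved stays moved. The work goes in short steps, Python scripts to look and compute and a shell command to move; the robot and the scene stay as the last step left them, time stands still between calls to the robot, and variables do not carry over. Pictures are saved under pics/ and viewed, about 8 in all and at most 12, crops included, and the job is handed in when it is done.

```bash
ls; mkdir -p pics; cat > h.py <<'E'
import numpy as np, cv2, json
from plant import sensors, cams, job, finder, manip
from scipy.spatial.transform import Rotation as R
def Rq(q): return R.from_quat([q[1],q[2],q[3],q[0]])
def grab(n):
    s=sensors.state(); im,d=cams.grab_frame(n); c=cams.calibration(n)
    if n=='wrist':
        T=np.eye(4);T[:3,:3]=Rq(s['tool_rot']).as_matrix();T[:3,3]=s['tool_pos'];T=T@np.array(c['hand_eye'])
    else: T=np.array(c['pose'])
    return im,d,c,T
def K(c,sh=(384,512)):
    f=sh[0]/2/np.tan(np.radians(c['fov_y'])/2); return f,c['cx'],c['cy'],c['k1']
def cloud(d,c,T):
    f,cx,cy,k=K(c); v,u=np.mgrid[:d.shape[0],:d.shape[1]]
    xd=(u-cx)/f; yd=(v-cy)/f; x,y=xd.copy(),yd.copy()
    for _ in range(15):
        s=1+k*(x*x+y*y); x=xd/s;y=yd/s
    P=np.stack([x*d,y*d,d],-1)@T[:3,:3].T+T[:3,3]; P[d==0]=np.nan
    return P
def proj(p,c,T):
    f,cx,cy,k=K(c); q=(np.asarray(p)-T[:3,3])@T[:3,:3]; a=q[...,0]/q[...,2];b=q[...,1]/q[...,2]
    s=1+k*(a*a+b*b); return np.stack([a*s*f+cx,b*s*f+cy],-1)
def save(im,n): cv2.imwrite('pics/'+n,im[...,::-1])
E
python3 - <<'E'
from h import *
im,d,c,T=grab('top'); im2,d2,c2,T2=grab('scene')
save(np.hstack([im]),'top0.png'); save(im2,'scene0.png')
np.savez('top0.npz',im=im,d=d,P=cloud(d,c,T))
print(sensors.state(),manip.tcp_to_grasp,c,c2['pose'])
for cam in('top','scene'):
  for t in('housing','lid','wedge','blade_tip','lid_left','lid_right','tape','beaker','petri'):
    print(cam,t,[(np.round(o['position'],3).tolist(),round(o['score'],2)) for o in finder.look_for(cam,t)][:3])
E
```

```text
pics
{'time': 0.1, 'joint_pos': array([-1.45399540e+00,  5.33219361e-02,  1.61414896e+00, -8.52343707e-06,
        1.47602081e+00, -1.18989999e-01]), 'joint_vel': array([-9.94705639e-04, -3.13895085e-05, -4.09776300e-03,  7.79161141e-04,
       -1.05371766e-03,  1.35588734e-03]), 'joint_efforts': array([ 9.31578252e-04, -3.94905674e+01, -3.71365142e+01, -8.39213499e-05,
        3.92286340e-03,  9.77058988e-06]), 'tool_pos': array([ 0.14594525, -0.60713865,  0.23017131]), 'tool_rot': array([-9.49529792e-04,  9.93057880e-01,  1.17622895e-01, -3.20291716e-06]), 'contact_force': array([ 0.3870299 ,  0.38591503, -0.52029209]), 'ft_torque': array([-0.02055928, -0.01680351, -0.04292027]), 'gripper_width': 0.9940728279812733} 0.0187 {'fov_y': 43.54946146695051, 'cx': 258.3817251078078, 'cy': 192.71883616203394, 'k1': -0.19092629004245018, 'pose': array([[-0.00528098, -0.99682027,  0.07950762,  0.41928813],
       [-0.9999202 ,  0.00617641,  0.01102048, -0.11097619],
       [-0.01147651, -0.07944307, -0.99677334,  1.57473321],
       [ 0.        ,  0.        ,  0.        ,  1.        ]])} [[-
[... 615 characters left out ...]
, 0.027], 0.81), ([0.396, -0.277, 0.033], 0.56)]
top beaker [([0.741, -0.089, 0.013], 0.82)]
top petri [([0.706, 0.229, 0.015], 0.81), ([0.572, 0.035, 0.096], 0.35)]
scene housing [([0.706, 0.23, 0.014], 0.71), ([0.544, 0.086, 0.056], 0.56)]
scene lid [([0.558, 0.067, 0.094], 0.82)]
scene wedge [([0.336, -0.106, 0.016], 0.74), ([0.457, -0.263, 0.031], 0.54)]
scene blade_tip [([0.338, -0.104, 0.011], 0.76), ([0.299, -0.479, 0.028], 0.67), ([0.46, -0.264, 0.023], 0.58)]
scene lid_left [([0.555, 0.065, 0.098], 0.66)]
scene lid_right [([0.556, 0.064, 0.094], 0.65)]
scene tape [([0.411, 0.237, 0.022], 0.77)]
scene beaker [([0.733, -0.077, 0.046], 0.53)]
scene petri [([0.705, 0.232, 0.017], 0.53)]
```

View pics/top0.png

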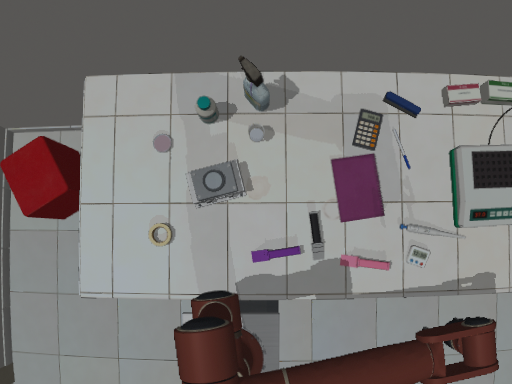

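```bash
python3 - <<'E'
from h import *
z=np.load('top0.npz'); im,P=z['im'],z['P']; x,y,h=P[...,0],P[...,1],P[...,2]
def rect(m,n):
    q=P[m][:,:2].astype(np.float32); r=cv2.minAreaRect(q); print(n,m.sum(),np.round(cv2.boxPoints(r),3).tolist(),np.round(r[1],3),round(r[2],1), 'z',np.round(np.nanpercentile(P[m][:,2],[5,50,95]),4))
box=(x>.45)&(x<.7)&(y>-.1)&(y<.2)
rect(box&(h>.088)&(h<.100),'lidtop'); rect(box&(h>.054)&(h<.067),'ledge');rect(box&(h>.1),'ring')
for n,cx,cy in(('A',.315,-.43),('B',.396,-.28),('C',.345,-.14)):
    b=(np.hypot(x-cx,y-cy)<.11)&(h>.012)
    rect(b,n); print(np.median(im[b],0))
    rect(b&(h>.026),n+' handle')
b=(np.abs(x-.2)<.03)|True
print('bench z',np.nanmedian(h[(h<.02)&(h>-.02)]))
E
```

```text
lidtop 869 [[0.5149999856948853, 0.09700000286102295], [0.5460000038146973, -0.029999999329447746], [0.6399999856948853, -0.007000000216066837], [0.6079999804496765, 0.11999999731779099]] [0.096 0.131] 14.1 z [0.0892 0.0938 0.099 ]
ledge 381 [[0.5070000290870667, 0.11500000208616257], [0.5490000247955322, -0.05000000074505806], [0.6470000147819519, -0.02500000037252903], [0.6050000190734863, 0.14000000059604645]] [0.101 0.171] 14.2 z [0.0553 0.0602 0.0649]
ring 362 [[0.5180000066757202, 0.09399999678134918], [0.5490000247955322, -0.024000000208616257], [0.6340000033378601, -0.0010000000474974513], [0.6029999852180481, 0.11599999666213989]] [0.088 0.122] 14.8 z [0.1003 0.1045 0.11  ]
A 358 [[0.24500000476837158, -0.3700000047683716], [0.2930000126361847, -0.5329999923706055], [0.4050000011920929, -0.5], [0.3569999933242798, -0.3370000123977661]] [0.117 0.17 ] 16.4 z [0.0134 0.0293 0.036 ]
[166.  93. 118.]
A handle 236 [[0.28600001335144043, -0.5109999775886536], [0.3140000104904175, -0.515999972820282], [0.3330000042915344, -0.41100001335144043], [0.3050000071525574, -0.40599998831748
[... 327 characters left out ...]
4300000071525574], [0.44200000166893005, -0.3409999907016754], [0.492000013589859, -0.26899999380111694], [0.35100001096725464, -0.17100000381469727]] [0.087 0.172] 55.3 z [0.0273 0.0318 0.0375]
C 352 [[0.3059999942779541, -0.0949999988079071], [0.3230000138282776, -0.23100000619888306], [0.43799999356269836, -0.2160000056028366], [0.41999998688697815, -0.07999999821186066]] [0.116 0.137] 7.4 z [0.0135 0.0303 0.0362]
[ 90.  43. 117.]
C handle 251 [[0.32899999618530273, -0.12399999797344208], [0.3449999988079071, -0.2280000001192093], [0.3720000088214874, -0.2240000069141388], [0.35600000619888306, -0.11900000274181366]] [0.027 0.106] 8.9 z [0.0274 0.0319 0.037 ]
bench z 0.0015657442089844764
```

The top view shows three wedge-like bars: black at (315,228), purple at (275,254) and pink at (365,262). The tape is at (160,235). Only the black one fits, with its black handle and steel blade towards the robot. I'll confirm it in a crop.

```bash
python3 - <<'E'
from h import *
z=np.load('top0.npz'); im,P=z['im'],z['P']; x,y,h=P[...,0],P[...,1],P[...,2]
save(cv2.resize(im[140:280,210:410],None,fx=4,fy=4,interpolation=cv2.INTER_CUBIC),'crop0.png')
b=(x>.3)&(x<.5)&(y>-.32)&(y<-.24)&(h>.009)
n,l,st,ce=cv2.connectedComponentsWithStats(b.astype(np.uint8))
k=1+np.argmax(st[1:,4]); m=l==k
for mm in(m,m&(h>.026)):
    q=P[mm][:,:2].astype(np.float32); r=cv2.minAreaRect(q); print(mm.sum(),np.round(cv2.boxPoints(r),3).tolist(),np.round(r[1],3),r[2])
q=P[m]; mu=q.mean(0); w,V=np.linalg.eigh(np.cov(q[:,:2].T)); a=V[:,1]; a=a*np.sign(-a[0]); t=(q[:,:2]-mu[:2])@a
print(mu,a,np.degrees(np.arctan2(a[1],a[0])),np.percentile(t,[0,1,99,100]))
for k in np.arange(-.08,.09,.01):
    s=(t>=k)&(t<k+.01)
    if s.any(): print(round(k,3),s.sum(),np.round(q[s][:,2].mean(),4), im[m][s].mean(0).round())
E
```

```text
367 [[0.3370000123977661, -0.26899999380111694], [0.3400000035762787, -0.3050000071525574], [0.48399999737739563, -0.2930000126361847], [0.48100000619888306, -0.25699999928474426]] [0.144 0.036] 4.669223308563232
249 [[0.375, -0.2709999978542328], [0.3790000081062317, -0.2980000078678131], [0.48399999737739563, -0.2840000092983246], [0.47999998927116394, -0.25699999928474426]] [0.106 0.027] 7.673938751220703
[ 0.4135945  -0.27813477  0.02715585] [-0.99170533 -0.12853221] -172.61521718911533 [-0.06892953 -0.06772692  0.06826088  0.07590634]
-0.07 25 0.0303 [93. 94. 94.]
-0.06 25 0.032 [34. 34. 36.]
-0.05 28 0.0284 [39. 39. 41.]
-0.04 25 0.0317 [35. 36. 37.]
-0.03 26 0.03 [35. 35. 37.]
-0.02 25 0.0314 [36. 37. 39.]
-0.01 27 0.0304 [38. 38. 40.]
-0.0 26 0.0308 [38. 38. 40.]
0.01 25 0.0306 [35. 36. 37.]
0.02 27 0.03 [36. 36. 38.]
0.03 33 0.0277 [90. 92. 93.]
0.04 35 0.0173 [105. 107. 107.]
0.05 25 0.0143 [116. 118. 119.]
0.06 13 0.0127 [110. 111. 112.]
0.07 2 0.0102 [119. 122. 122.]
```

View pics/crop0.png

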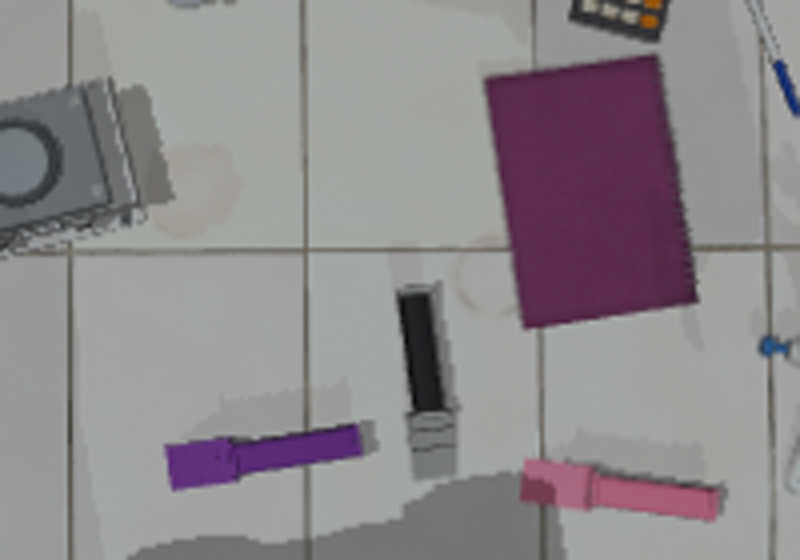

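The crop confirms it: the black-handled wedge with a steel blade and two dark lines at (430,430) is the real one. Purple (265,455) and pink (620,490) are look-alikes.

```bash
cat >> h.py <<'E'
def plan(p,tip):
    s=sensors.state(); R0=Rq(s['tool_rot']); a=np.radians(tip)
    x=np.array([-np.cos(a),-np.sin(a),0]); z=np.array([0,0,-1.]); Rt=R.from_matrix(np.stack([x,np.cross(z,x),z],1))
    d=R0.inv().apply(np.asarray(p)-s['tool_pos']); w=(R0.inv()*Rt).as_rotvec(degrees=True)
    print('shift',d.round(4),'turn',w.round(2),'now',s['tool_pos'].round(4),'t',round(s['time'],2))
E
python3 -c "
from h import *
plan([.4355,-.2767,.18],-172.4)"
```

```text
shift [ 0.3588 -0.2542  0.0513] turn [-0.    0.    5.91] now [ 0.146  -0.6077  0.2313] t 1.0
```

```bash
python3 -m pendant '[{"dx":0.3588,"dy":-0.2542,"dz":0.02,"wz":5.9,"hand":0.2},{"dx":0.3588,"dy":-0.2542,"dz":0.02,"wz":5.9,"hand":0.2},{"dx":0.3588,"dy":-0.2542,"dz":0.02,"wz":5.9,"hand":0.2},{"dx":0.3588,"dy":-0.2542,"dz":0.02,"wz":5.9,"hand":0.2},{"dx":0.3588,"dy":-0.2542,"dz":0.02,"wz":5.9,"hand":0.2},{"dx":0.3588,"dy":-0.2542,"dz":0.0513,"wz":5.9,"hand":0.2},{"dx":0.3588,"dy":-0.2542,"dz":0.0513,"wz":5.9,"hand":0.2},{"dx":0.3588,"dy":-0.2542,"dz":0.0513,"wz":5.9,"hand":0.2},{"dx":0.3588,"dy":-0.2542,"dz":0.0513,"wz":5.9,"hand":0.2},{"dx":0.3588,"dy":-0.2542,"dz":0.0513,"wz":5.9,"hand":0.2},{"dx":0.3588,"dy":-0.2542,"dz":0.0513,"wz":5.9,"hand":0.2},{"dx":0.3588,"dy":-0.2542,"dz":0.0513,"wz":5.9,"hand":0.2},{"dx":0.3588,"dy":-0.2542,"dz":0.0513,"wz":5.9,"hand":0.2},{"dx":0.3588,"dy":-0.2542,"dz":0.0513,"wz":5.9,"hand":0.2}]'
python3 - <<'E'
from h import *
im,d,c,T=grab('wrist'); save(im,'w0.png'); P=cloud(d,c,T); np.savez('w0.npz',im=im,P=P)
x,y,h=P[...,0],P[...,1],P[...,2]
m=(h>.024)&(h<.05)&(np.hypot(x-.43,y+.28)<.08)
q=P[m][:,:2].astype(np.float32); r=cv2.minAreaRect(q); print(m.sum(),np.round(cv2.boxPoints(r),4).tolist(),np.round(r[1],4),r[2],r[0],np.nanmedian(h[m]))
print('hand eye',np.round(c['hand_eye'],3)); plan([.4355,-.2767,.18],-172.4)
E
```

```text
0 [[0.0, 0.0], [0.0, 0.0], [0.0, 0.0], [0.0, 0.0]] [0. 0.] 0.0 (0.0, 0.0) nan
hand eye [[ 0.001 -0.948 -0.318  0.082]
 [ 1.     0.001  0.     0.   ]
 [ 0.    -0.318  0.948 -0.142]
 [ 0.     0.     0.     1.   ]]
shift [ 0.3588 -0.2542  0.0513] turn [ 0.   -0.    5.91] now [ 0.146  -0.6077  0.2313] t 1.05invalid input
  return np.nanmean(a, axis, out=out, keepdims=keepdims)
```

View pics/w0.png

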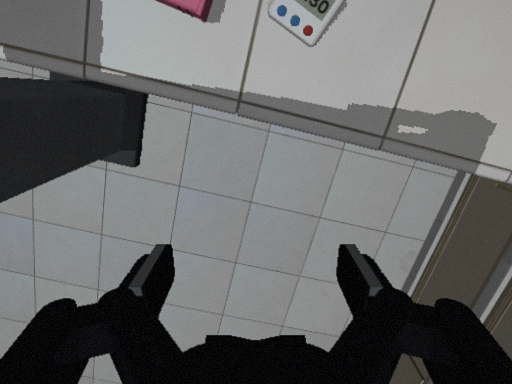

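The move was refused, so the picture only shows the floor beside the bench from the start pose. The rows probably need all seven keys.

```bash
python3 -m pendant '[{"wx":0,"wy":0,"wz":5.9,"dx":0.3588,"dy":-0.2542,"dz":0.02,"hand":0.2}]'; python3 -m pendant --help | head -20
```

```text
time: 1.13
tool_pos: [0.1703, -0.5795, 0.2296]
tool_rot: [0.001, 0.998, 0.063, -0.001]
contact_force: [0.3, 0.9, 1.0]
gripper_width: 0.881invalid input: not JSON, or not a number
```

```bash
python3 -c "
from h import *
plan([.4355,-.2767,.18],-172.4)"
```

```text
shift [ 0.3012 -0.2673  0.0483] turn [ 0.14  0.12 -0.39] now [ 0.1703 -0.5795  0.2296] t 1.13
```

```bash
python3 -m pendant '[{"wx":0,"wy":0,"wz":0,"dx":0.3012,"dy":-0.2673,"dz":0.02,"hand":0.2},{"wx":0,"wy":0,"wz":0,"dx":0.3012,"dy":-0.2673,"dz":0.02,"hand":0.2},{"wx":0,"wy":0,"wz":0,"dx":0.3012,"dy":-0.2673,"dz":0.02,"hand":0.2},{"wx":0,"wy":0,"wz":0,"dx":0.3012,"dy":-0.2673,"dz":0.02,"hand":0.2},{"wx":0,"wy":0,"wz":0,"dx":0.3012,"dy":-0.2673,"dz":0.02,"hand":0.2},{"wx":0,"wy":0,"wz":0,"dx":0.3012,"dy":-0.2673,"dz":0.048,"hand":0.2},{"wx":0,"wy":0,"wz":0,"dx":0.3012,"dy":-0.2673,"dz":0.048,"hand":0.2},{"wx":0,"wy":0,"wz":0,"dx":0.3012,"dy":-0.2673,"dz":0.048,"hand":0.2},{"wx":0,"wy":0,"wz":0,"dx":0.3012,"dy":-0.2673,"dz":0.048,"hand":0.2},{"wx":0,"wy":0,"wz":0,"dx":0.3012,"dy":-0.2673,"dz":0.048,"hand":0.2},{"wx":0,"wy":0,"wz":0,"dx":0.3012,"dy":-0.2673,"dz":0.048,"hand":0.2},{"wx":0,"wy":0,"wz":0,"dx":0.3012,"dy":-0.2673,"dz":0.048,"hand":0.2},{"wx":0,"wy":0,"wz":0,"dx":0.3012,"dy":-0.2673,"dz":0.048,"hand":0.2}]'
cat > w.py <<'E'
from h import *
im,d,c,T=grab('wrist'); save(im,'w1.png'); P=cloud(d,c,T); np.savez('w1.npz',im=im,P=P,d=d)
x,y,h=P[...,0],P[...,1],P[...,2]
m=(h>.024)&(h<.045)&(np.hypot(x-.43,y+.28)<.08)
q=P[m][:,:2].astype(np.float32); r=cv2.minAreaRect(q); print(m.sum(),np.round(cv2.boxPoints(r),4).tolist(),np.round(r[1],4),r[2],r[0],np.nanmedian(h[m]))
plan([.4355,-.2767,.18],-172.4)
E
python3 w.py
```

```text
time: 2.22
tool_pos: [0.4365, -0.2717, 0.1816]
tool_rot: [0.0, 0.998, 0.067, -0.0]
contact_force: [0.6, -0.2, 0.5]
gripper_width: 0.603
2269 [[0.37599998712539673, -0.27000001072883606], [0.37929999828338623, -0.29840001463890076], [0.4839000105857849, -0.2863999903202057], [0.48069998621940613, -0.257999986410141]] [0.1053 0.0286] 6.558676719665527 (0.4299885034561157, -0.27817705273628235) 0.03133231813485149
shift [-0.0014  0.0043  0.0018] turn [ 0.04 -0.01 -0.03] now [ 0.4364 -0.2722  0.1818] t 2.27
```

View pics/w1.png

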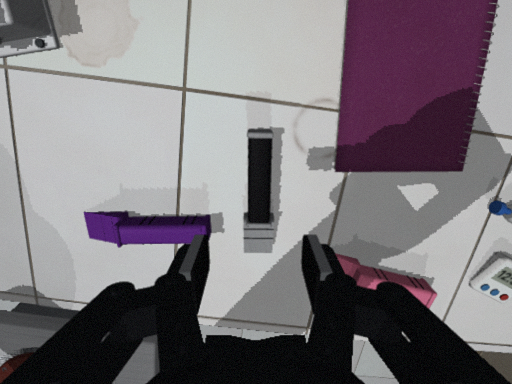

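Wrist view: the black handle at (260,180) is centred between the fingers and aligned with them. The wrist and top cameras agree within 1 mm, so I'll descend and grip.

```bash
python3 -m pendant '[{"wx":0,"wy":0,"wz":0,"dx":0,"dy":0.005,"dz":0.04,"hand":0.2},{"wx":0,"wy":0,"wz":0,"dx":0,"dy":0.005,"dz":0.08,"hand":0.2},{"wx":0,"wy":0,"wz":0,"dx":0,"dy":0.005,"dz":0.12,"hand":0.2},{"wx":0,"wy":0,"wz":0,"dx":0,"dy":0.005,"dz":0.15,"hand":0.2},{"wx":0,"wy":0,"wz":0,"dx":0,"dy":0.005,"dz":0.17,"hand":0.2},{"wx":0,"wy":0,"wz":0,"dx":0,"dy":0.005,"dz":0.177,"hand":0.2},{"wx":0,"wy":0,"wz":0,"dx":0,"dy":0.005,"dz":0.177,"hand":0.2},{"wx":0,"wy":0,"wz":0,"dx":0,"dy":0.005,"dz":0.177,"hand":0.2},{"wx":0,"wy":0,"wz":0,"dx":0,"dy":0.005,"dz":0.177,"hand":-1},{"wx":0,"wy":0,"wz":0,"dx":0,"dy":0.005,"dz":0.177,"hand":-1},{"wx":0,"wy":0,"wz":0,"dx":0,"dy":0.005,"dz":0.177,"hand":-1},{"wx":0,"wy":0,"wz":0,"dx":0,"dy":0.005,"dz":0.177,"hand":-1},{"wx":0,"wy":0,"wz":0,"dx":0,"dy":0.005,"dz":0.177,"hand":-1},{"wx":0,"wy":0,"wz":0,"dx":0,"dy":0.005,"dz":0.177,"hand":-1}]'
python3 -c "
from h import *
plan([.4355,-.2767,.18],-172.4)"
```

```text
time: 3.43
tool_pos: [0.4389, -0.2779, 0.0069]
tool_rot: [0.002, 0.998, 0.066, 0.002]
contact_force: [0.0, 0.4, 6.6]
gripper_width: 0.282
shift [-0.0027 -0.001  -0.1731] turn [ 0.2  -0.16  0.02] now [ 0.4389 -0.2779  0.0069] t 3.43
```

```bash
python3 -m pendant '[{"wx":0,"wy":0,"wz":0,"dx":0,"dy":0,"dz":-0.03,"hand":-1},{"wx":0,"wy":0,"wz":0,"dx":0,"dy":0,"dz":-0.06,"hand":-1},{"wx":0,"wy":0,"wz":0,"dx":0,"dy":0,"dz":-0.09,"hand":-1},{"wx":0,"wy":0,"wz":0,"dx":0,"dy":0,"dz":-0.103,"hand":-1},{"wx":0,"wy":0,"wz":0,"dx":0,"dy":0,"dz":-0.103,"hand":-1}]'
python3 - <<'E'
from h import *
plan([.6285,-.1617,.105],104)
z=np.load('top0.npz'); im,P=z['im'],z['P']; x,y,h=P[...,0],P[...,1],P[...,2]
# fit lid & housing yaw/centre in local frame over several yaws
for lo,hi in((.086,.1),(.05,.07)):
  m=(x>.45)&(x<.7)&(y>-.1)&(y<.2)&(h>lo)&(h<hi); q=P[m][:,:2]
  for yaw in(12.5,13,13.5,14,14.5,15):
    a=np.radians(yaw); l=q@np.array([[np.cos(a),-np.sin(a)],[np.sin(a),np.cos(a)]])
    p=np.percentile(l,[1,99],axis=0); c=p.mean(0); print(lo,yaw,(p[1]-p[0]).round(4), (c[0]*np.array([np.cos(a),np.sin(a)])+c[1]*np.array([-np.sin(a),np.cos(a)])).round(4))
E
```

```text
time: 3.85
tool_pos: [0.4395, -0.2782, 0.1118]
tool_rot: [0.003, 0.998, 0.066, 0.003]
contact_force: [0.3, -0.5, -1.4]
gripper_width: 0.28
shift [ 0.2028 -0.0905  0.0073] turn [ 6.000e-02 -5.300e-01  8.362e+01] now [ 0.4395 -0.2782  0.1118] t 3.85
0.086 12.5 [0.0952 0.1283] [0.5769 0.0446]
0.086 13 [0.0951 0.1283] [0.5769 0.0447]
0.086 13.5 [0.0948 0.1282] [0.5769 0.0447]
0.086 14 [0.0946 0.1283] [0.5769 0.0446]
0.086 14.5 [0.0944 0.1282] [0.5768 0.0448]
0.086 15 [0.0944 0.1283] [0.5769 0.0448]
0.05 12.5 [0.101  0.1701] [0.5762 0.0451]
0.05 13 [0.1  0.17] [0.5762 0.045 ]
0.05 13.5 [0.099 0.17 ] [0.5761 0.0448]
0.05 14 [0.0993 0.1697] [0.5765 0.0448]
0.05 14.5 [0.0992 0.1697] [0.5765 0.0448]
0.05 15 [0.0992 0.17  ] [0.576  0.0446]
```

```bash
python3 -m pendant '[{"wx":0,"wy":0,"wz":83.6,"dx":0.2028,"dy":-0.0905,"dz":0.005,"hand":-1},{"wx":0,"wy":0,"wz":83.6,"dx":0.2028,"dy":-0.0905,"dz":0.005,"hand":-1},{"wx":0,"wy":0,"wz":83.6,"dx":0.2028,"dy":-0.0905,"dz":0.005,"hand":-1},{"wx":0,"wy":0,"wz":83.6,"dx":0.2028,"dy":-0.0905,"dz":0.005,"hand":-1},{"wx":0,"wy":0,"wz":83.6,"dx":0.2028,"dy":-0.0905,"dz":0.005,"hand":-1},{"wx":0,"wy":0,"wz":83.6,"dx":0.2028,"dy":-0.0905,"dz":0.005,"hand":-1},{"wx":0,"wy":0,"wz":83.6,"dx":0.2028,"dy":-0.0905,"dz":0.005,"hand":-1},{"wx":0,"wy":0,"wz":83.6,"dx":0.2028,"dy":-0.0905,"dz":0.005,"hand":-1},{"wx":0,"wy":0,"wz":83.6,"dx":0.2028,"dy":-0.0905,"dz":0.005,"hand":-1},{"wx":0,"wy":0,"wz":83.6,"dx":0.2028,"dy":-0.0905,"dz":0.005,"hand":-1},{"wx":0,"wy":0,"wz":83.6,"dx":0.2028,"dy":-0.0905,"dz":0.005,"hand":-1},{"wx":0,"wy":0,"wz":83.6,"dx":0.2028,"dy":-0.0905,"dz":0.005,"hand":-1},{"wx":0,"wy":0,"wz":83.6,"dx":0.2028,"dy":-0.0905,"dz":0.005,"hand":-1},{"wx":0,"wy":0,"wz":83.6,"dx":0.2028,"dy":-0.0905,"dz":0.005,"hand":-1},{"wx":0,"wy":0,"wz":83.6,"dx":0.2028,"dy":-0.0905,"dz":0.005,"hand":-1}]'
cat >> h.py <<'E'
HC=np.array([.5767,.0447]); HY=14.0
def loc(P,C=None,yaw=None):
    a=np.radians(HY if yaw is None else yaw); q=P.copy(); d=P[...,:2]-(HC if C is None else C)
    q[...,0]=d[...,0]*np.cos(a)+d[...,1]*np.sin(a); q[...,1]=-d[...,0]*np.sin(a)+d[...,1]*np.cos(a); return q
def glob(l,C=HC,yaw=HY):
    a=np.radians(yaw); return np.array([C[0]+l[0]*np.cos(a)-l[1]*np.sin(a),C[1]+l[0]*np.sin(a)+l[1]*np.cos(a),l[2]])
E
python3 - <<'E'
from h import *
im,d,c,T=grab('wrist'); P=cloud(d,c,T); np.savez('w2.npz',im=im,P=P,d=d)
save(im,'w2.png'); plan([.6285,-.1617,.105],104)
print('tcp in housing',loc(sensors.state()['tool_pos'].copy()).round(4))
E
```

```text
time: 5.1
tool_pos: [0.6255, -0.1596, 0.1008]
tool_rot: [0.0, 0.789, -0.615, -0.001]
contact_force: [0.3, 1.2, -2.1]
gripper_width: 0.284
shift [ 0.0026 -0.0023 -0.0038] turn [0.08 0.05 0.12] now [ 0.6257 -0.1597  0.1012] t 5.15
tcp in housing [-0.0019 -0.2102  0.1012]
```

View pics/w2.png

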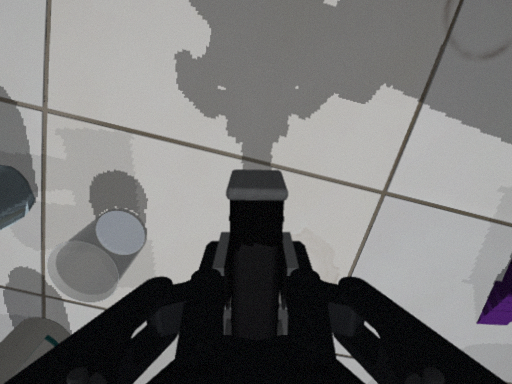

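The wrist camera looks at the wedge's rear end (258,185), and the blade is hidden behind the gripper. I'll use the top and scene cameras for the tip instead.

```bash
python3 - <<'E'
from h import *
im,d,c,T=grab('top'); P=cloud(d,c,T); im2,d2,c2,T2=grab('scene'); P2=cloud(d2,c2,T2)
np.savez('t1.npz',im=im,P=P,im2=im2,P2=P2)
tcp=sensors.state()['tool_pos']; L=tcp.copy(); l=loc(P)
print(proj(glob([0,-.1,.1]),c,T),proj(glob([0,-.1,.1]),c2,T2))
m=(np.abs(l[...,0])<.04)&(l[...,1]>-.2)&(l[...,1]<-.08)&(l[...,2]>.085)
q=l[m]; 
for k in np.arange(-.2,-.08,.006):
    s=q[(q[:,1]>=k)&(q[:,1]<k+.006)]
    if len(s): print(round(k,3),len(s),s[:,0].min().round(4),s[:,0].max().round(4),np.median(s[:,2]).round(4))
u,v=proj(glob([0,-.1,.1]),c,T).astype(int); a=cv2.resize(im[max(v-40,0):v+40,u-50:u+50],(500,400),interpolation=cv2.INTER_CUBIC)
u,v=proj(glob([0,-.1,.1]),c2,T2).astype(int); b=cv2.resize(im2[v-60:v+60,max(u-45,0):u+45],(300,400),interpolation=cv2.INTER_CUBIC)
save(np.hstack([a,b]),'t1.png')
E
```

```text
[244.576306   172.17480256] [228.43485772 169.67451804]
-0.2 103 -0.0396 0.0388 0.414
-0.194 96 -0.0369 0.0398 0.4136
-0.188 104 -0.0316 0.04 0.4115
-0.182 103 -0.0272 0.0386 0.408
-0.176 98 -0.0232 0.0384 0.4059
-0.17 77 -0.0195 0.0376 0.4078
-0.164 80 -0.0148 0.0396 0.4043
-0.158 60 -0.0121 0.0358 0.4077
-0.152 69 -0.0214 0.0292 0.4003
-0.146 51 -0.0271 0.0165 0.4337
-0.14 42 -0.0385 -0.0078 0.4391
-0.134 27 -0.0396 -0.0138 0.4444
-0.128 15 -0.0393 -0.0251 0.4458
-0.122 11 -0.0389 0.0179 0.4455
-0.116 10 -0.0375 0.0194 0.1024
-0.11 14 -0.0018 0.0174 0.0995
-0.104 19 -0.0112 0.0167 0.099
-0.098 7 -0.015 0.0116 0.0977
```

View pics/t1.png

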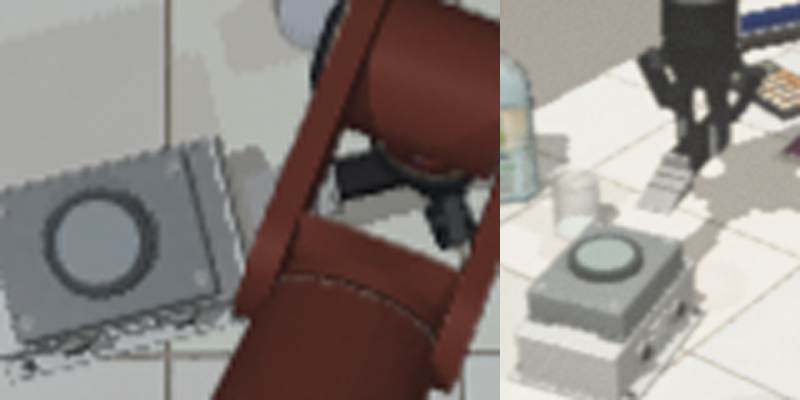

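Top view: only the tip of the blade shows, near (250,190), and the arm hides the rest. Scene view: the blade is clearly visible at (665,180), pointing at the lid. I'll measure it in the scene depth.

```bash
python3 - <<'E'
from h import *
z=np.load('t1.npz'); P2=z['P2']; l=loc(P2)
m=(np.abs(l[...,0])<.04)&(l[...,1]>-.17)&(l[...,1]<-.08)&(l[...,2]>.09)&(l[...,2]<.14)
q=l[m]
for k in np.arange(-.17,-.08,.006):
    s=q[(q[:,1]>=k)&(q[:,1]<k+.006)]
    if len(s): print(round(k,3),len(s),s[:,0].min().round(4),s[:,0].max().round(4),np.percentile(s[:,2],[5,50,95]).round(4))
# lid/housing sanity in scene
m=(np.abs(l[...,0])<.045)&(np.abs(l[...,1])<.062)&(l[...,2]>.08)&(l[...,2]<.1); print('lid top z',np.median(l[m][:,2]), np.percentile(l[m][:,:2],[1,99],axis=0))
m=(np.abs(l[...,0])<.04)&(l[...,1]>.068)&(l[...,1]<.083)&(l[...,2]>.05); print('ledge left z',np.median(l[m][:,2]),m.sum())
plan(glob([-.001,-.200,.0705]),104); print(sensors.state()['joint_pos'])
E
```

```text
-0.17 11 -0.0137 0.0053 [0.1077 0.1237 0.128 ]
-0.164 12 -0.0156 0.0082 [0.1064 0.1244 0.1279]
-0.158 7 -0.0152 0.0016 [0.1241 0.1257 0.1283]
-0.152 31 -0.0191 0.0185 [0.0993 0.1169 0.1264]
-0.146 28 -0.0183 0.0151 [0.106  0.1159 0.1276]
-0.14 27 -0.0201 0.0152 [0.1023 0.1107 0.1156]
-0.134 21 -0.0189 0.0191 [0.0957 0.1065 0.1139]
-0.128 13 -0.0194 0.0169 [0.1017 0.1055 0.1085]
-0.122 20 -0.0184 0.0173 [0.1012 0.1039 0.1085]
-0.116 17 -0.02 0.0199 [0.095  0.1016 0.1046]
-0.11 16 -0.0188 0.0155 [0.0959 0.0994 0.1041]
-0.104 19 -0.0151 0.0163 [0.0952 0.0987 0.1023]
-0.098 11 -0.019 0.0178 [0.0958 0.0964 0.1004]
lid top z 0.09316350179737709 [[-0.04463945 -0.06053514]
 [ 0.04394738  0.06175782]]
ledge left z 0.05987113789133652 104
shift [-0.0104 -0.0007  0.0314] turn [0.03 0.02 0.07] now [ 0.626  -0.1598  0.1019] t 5.25
[-3.65073537e-01  2.09352304e-01  1.66505510e+00 -2.36897442e-05
  1.26780097e+00  2.53087823e+00]
```

```bash
python3 -m pendant '[{"wx":0,"wy":0,"wz":0,"dx":-0.021,"dy":-0.001,"dz":0.01,"hand":-1},{"wx":0,"wy":0,"wz":0,"dx":-0.021,"dy":-0.001,"dz":0.02,"hand":-1},{"wx":0,"wy":0,"wz":0,"dx":-0.021,"dy":-0.001,"dz":0.028,"hand":-1},{"wx":0,"wy":0,"wz":0,"dx":-0.021,"dy":-0.001,"dz":0.030,"hand":-1},{"wx":0,"wy":0,"wz":0,"dx":-0.021,"dy":-0.001,"dz":0.031,"hand":-1},{"wx":0,"wy":0,"wz":0,"dx":-0.021,"dy":-0.001,"dz":0.031,"hand":-1}]'
python3 -m pendant '[{"wx":0,"wy":0,"wz":0,"dx":0,"dy":0,"dz":0.001,"hand":-1},{"wx":0,"wy":0,"wz":0,"dx":0,"dy":0,"dz":0.002,"hand":-1},{"wx":0,"wy":0,"wz":0,"dx":0,"dy":0,"dz":0.002,"hand":-1}]'
python3 -m pendant '[{"wx":0,"wy":0,"wz":0,"dx":0,"dy":0,"dz":0.001,"hand":-1},{"wx":0,"wy":0,"wz":0,"dx":0,"dy":0,"dz":0.0015,"hand":-1},{"wx":0,"wy":0,"wz":0,"dx":0,"dy":0,"dz":0.0015,"hand":-1}]'
```

```text
time: 5.75
tool_pos: [0.6222, -0.1398, 0.0712]
tool_rot: [0.0, 0.788, -0.616, -0.0]
contact_force: [0.2, 0.6, -2.1]
gripper_width: 0.281
time: 6.0
tool_pos: [0.6224, -0.1396, 0.0697]
tool_rot: [-0.0, 0.788, -0.616, 0.0]
contact_force: [0.3, 0.2, -2.4]
gripper_width: 0.279
time: 6.25
tool_pos: [0.6221, -0.1393, 0.0678]
tool_rot: [0.0, 0.788, -0.616, -0.0]
contact_force: [-0.9, 0.5, -1.0]
gripper_width: 0.285
```

```bash
python3 -m pendant '[{"wx":0,"wy":0,"wz":0,"dx":0,"dy":0,"dz":0.0007,"hand":-1},{"wx":0,"wy":0,"wz":0,"dx":0,"dy":0,"dz":0.0007,"hand":-1}]'
python3 - <<'E'
from h import *
t=sensors.state()['tool_pos']; print(loc(t.copy()).round(4))
im2,d2,c2,T2=grab('scene'); im,d,c,T=grab('top'); l=loc(cloud(d2,c2,T2));lt=loc(cloud(d,c,T)); np.savez('s2.npz',im2=im2,l=l,lt=lt)
q=l[(np.abs(l[...,0])<.045)&(l[...,1]>-.15)&(l[...,1]<-.06)&(l[...,2]>.055)&(l[...,2]<.1)]
for k in np.arange(-.15,-.06,.006):
    s=q[(q[:,1]>=k)&(q[:,1]<k+.006)]
    if len(s): print(round(k,3),len(s),s[:,0].min().round(4),s[:,0].max().round(4),np.percentile(s[:,2],[5,50,95]).round(4))
E
```

```text
time: 6.42
tool_pos: [0.6221, -0.1393, 0.0671]
tool_rot: [0.0, 0.788, -0.616, -0.0]
contact_force: [0.8, -0.4, -1.2]
gripper_width: 0.277
[-0.0005 -0.1895  0.0671]
-0.15 10 -0.012 0.0082 [0.0678 0.0897 0.093 ]
-0.144 15 -0.0134 0.0098 [0.0737 0.0901 0.0947]
-0.138 5 -0.0117 0.0054 [0.0794 0.093  0.0953]
-0.132 22 -0.0169 0.0162 [0.0775 0.0854 0.0928]
-0.126 33 -0.0188 0.0167 [0.0679 0.0798 0.0935]
-0.12 26 -0.0189 0.019 [0.069  0.0756 0.0797]
-0.114 11 -0.0173 0.0186 [0.0683 0.0735 0.0758]
-0.108 21 -0.0186 0.0159 [0.0654 0.0722 0.0755]
-0.102 14 -0.0168 0.0179 [0.0686 0.071  0.0741]
-0.096 3 -0.0141 0.0107 [0.0717 0.0729 0.074 ]
-0.084 1 -0.0412 -0.0412 [0.06 0.06 0.06]
-0.078 1 -0.0444 -0.0444 [0.0612 0.0612 0.0612]
-0.066 12 -0.0345 0.0385 [0.0907 0.0924 0.0933]
```

```bash
python3 -m pendant '[{"wx":0,"wy":0,"wz":0,"dx":-0.005,"dy":0,"dz":-0.0003,"hand":-1},{"wx":0,"wy":0,"wz":0,"dx":-0.01,"dy":0,"dz":-0.0003,"hand":-1},{"wx":0,"wy":0,"wz":0,"dx":-0.015,"dy":0,"dz":-0.0003,"hand":-1},{"wx":0,"wy":0,"wz":0,"dx":-0.018,"dy":0,"dz":-0.0003,"hand":-1},{"wx":0,"wy":0,"wz":0,"dx":-0.018,"dy":0,"dz":-0.0003,"hand":-1}]'
python3 -m pendant '[{"wx":0,"wy":0,"wz":0,"dx":-0.003,"dy":0,"dz":0,"hand":-1},{"wx":0,"wy":0,"wz":0,"dx":-0.003,"dy":0,"dz":0,"hand":-1}]'
python3 -m pendant '[{"wx":0,"wy":0,"wz":0,"dx":-0.003,"dy":0,"dz":0,"hand":-1},{"wx":0,"wy":0,"wz":0,"dx":-0.003,"dy":0,"dz":0,"hand":-1}]'
python3 -m pendant '[{"wx":0,"wy":0,"wz":0,"dx":-0.003,"dy":0,"dz":0,"hand":-1},{"wx":0,"wy":0,"wz":0,"dx":-0.003,"dy":0,"dz":0,"hand":-1}]'
python3 - <<'E'
from h import *
t=sensors.state()['tool_pos']; print(loc(t.copy()).round(4))
E
```

```text
time: 6.93
tool_pos: [0.6175, -0.1208, 0.0674]
tool_rot: [-0.0, 0.788, -0.615, -0.0]
contact_force: [0.4, -0.1, -2.0]
gripper_width: 0.278
time: 7.1
tool_pos: [0.617, -0.1186, 0.0673]
tool_rot: [0.0, 0.788, -0.615, 0.0]
contact_force: [0.3, 0.7, -3.6]
gripper_width: 0.282
time: 7.27
tool_pos: [0.6167, -0.1171, 0.0677]
tool_rot: [0.001, 0.788, -0.615, 0.001]
contact_force: [1.7, -3.8, -4.5]
gripper_width: 0.278
time: 7.43
tool_pos: [0.6161, -0.1147, 0.0679]
tool_rot: [0.001, 0.788, -0.616, 0.002]
contact_force: [1.7, -5.6, -3.6]
gripper_width: 0.277
[-0.0003 -0.1642  0.0679]
```

```bash
python3 -m pendant '[{"wx":0,"wy":0,"wz":0,"dx":-0.003,"dy":0,"dz":0.0005,"hand":-1},{"wx":0,"wy":0,"wz":0,"dx":-0.005,"dy":0,"dz":0.0005,"hand":-1},{"wx":0,"wy":0,"wz":0,"dx":-0.008,"dy":0,"dz":0.0005,"hand":-1},{"wx":0,"wy":0,"wz":0,"dx":-0.008,"dy":0,"dz":0.0005,"hand":-1}]'
cat > lid.py <<'E'
from h import *
s=sensors.state(); t=s['tool_pos']; print('tcp loc',loc(t.copy()).round(4),'t',round(s['time'],2))
def planes(tag):
  out=[]
  for cam in('scene','top'):
    im,d,c,T=grab(cam); l=loc(cloud(d,c,T)); r=np.hypot(l[...,0],l[...,1])
    m=(np.abs(l[...,0])<.043)&(np.abs(l[...,1])<.061)&(l[...,2]>.085)&(l[...,2]<.125)&(r>.040)
    q=l[m]; A=np.c_[q[:,:2],np.ones(len(q))]; w=np.ones(len(q),bool)
    for _ in range(6):
        co=np.linalg.lstsq(A[w],q[w,2],rcond=None)[0]; e=q[:,2]-A@co; w=np.abs(e)<.006
    print(cam,w.sum(),'rise left %.1f right %.1f mm'%tuple(1e3*(co[2]+co[1]*y-.094) for y in(.065,-.065)),'xslope %.3f'%co[0])
planes('')
E
python3 lid.py; python3 - <<'E'
from h import *
l=loc(np.load('top0.npz')['P']);r=np.hypot(l[...,0],l[...,1])
m=(np.abs(l[...,0])<.043)&(np.abs(l[...,1])<.061)&(l[...,2]>.085)&(l[...,2]<.125)&(r>.04); q=l[m]; A=np.c_[q[:,:2],np.ones(len(q))]
co=np.linalg.lstsq(A,q[:,2],rcond=None)[0]; print('start top',[1e3*(co[2]+co[1]*y-.094) for y in(.065,-.065)])
l=np.load('s2.npz')['l'];r=np.hypot(l[...,0],l[...,1])
m=(np.abs(l[...,0])<.043)&(np.abs(l[...,1])<.061)&(l[...,2]>.085)&(l[...,2]<.125)&(r>.04); q=l[m]; A=np.c_[q[:,:2],np.ones(len(q))]
co=np.linalg.lstsq(A,q[:,2],rcond=None)[0]; print('start scene',[1e3*(co[2]+co[1]*y-.094) for y in(.065,-.065)])
E
```

```text
time: 7.77
tool_pos: [0.6144, -0.1072, 0.0677]
tool_rot: [0.001, 0.788, -0.616, 0.002]
contact_force: [2.4, -6.5, -3.6]
gripper_width: 0.281
tcp loc [-1.000e-04 -1.565e-01  6.770e-02] t 7.77
scene 315 rise left -1.1 right 3.2 mm xslope -0.001
top 418 rise left 0.1 right 3.6 mm xslope 0.006
start top [np.float64(-0.2851117861038671), np.float64(0.22838289365896547)]
start scene [np.float64(-0.6932351104958073), np.float64(-0.5817700570882461)]
```

```bash
python3 -m pendant '[{"wx":0,"wy":0,"wz":0,"dx":-0.002,"dy":0,"dz":0,"hand":-1},{"wx":0,"wy":0,"wz":0,"dx":-0.0042,"dy":0,"dz":0,"hand":-1},{"wx":0,"wy":0,"wz":0,"dx":-0.0042,"dy":0,"dz":0,"hand":-1}]'
python3 lid.py
```

```text
time: 8.12
tool_pos: [0.6135, -0.1034, 0.0677]
tool_rot: [0.001, 0.788, -0.616, 0.002]
contact_force: [2.1, -7.8, -4.7]
gripper_width: 0.28
tcp loc [-1.000e-04 -1.526e-01  6.770e-02] t 8.12
scene 329 rise left -1.0 right 4.5 mm xslope 0.002
top 398 rise left 0.5 right 4.9 mm xslope 0.002
```

The right end is up about 5 mm and the left is down. I'll withdraw level and lay the wedge down.

```bash
python3 -m pendant '[{"wx":0,"wy":0,"wz":0,"dx":0.006,"dy":0,"dz":-0.0003,"hand":-1},{"wx":0,"wy":0,"wz":0,"dx":0.02,"dy":0,"dz":-0.0005,"hand":-1},{"wx":0,"wy":0,"wz":0,"dx":0.035,"dy":0,"dz":-0.001,"hand":-1},{"wx":0,"wy":0,"wz":0,"dx":0.055,"dy":0,"dz":-0.002,"hand":-1},{"wx":0,"wy":0,"wz":0,"dx":0.075,"dy":0,"dz":-0.01,"hand":-1},{"wx":0,"wy":0,"wz":0,"dx":0.08,"dy":0,"dz":-0.03,"hand":-1},{"wx":0,"wy":0,"wz":0,"dx":0.08,"dy":0,"dz":-0.03,"hand":-1}]'
python3 - <<'E'
from h import *
plan([.439,-.278,.03],-172.6); plan([.439,-.278,.03],-172.6+30)
E
```

```text
time: 8.8
tool_pos: [0.6348, -0.1825, 0.1012]
tool_rot: [-0.001, 0.787, -0.617, 0.003]
contact_force: [1.5, -1.3, -0.7]
gripper_width: 0.282
shift [0.0455 0.2134 0.0702] turn [ -0.1   -0.43 -83.54] now [ 0.6348 -0.1825  0.1012] t 8.8
shift [0.0455 0.2134 0.0702] turn [ 2.0000e-02 -4.8000e-01 -1.1354e+02] now [ 0.6348 -0.1825  0.1012] t 8.8
```

```bash
python3 -m pendant '[{"wx":0,"wy":0,"wz":-83.5,"dx":0.0455,"dy":0.2134,"dz":0,"hand":-1},{"wx":0,"wy":0,"wz":-83.5,"dx":0.0455,"dy":0.2134,"dz":0,"hand":-1},{"wx":0,"wy":0,"wz":-83.5,"dx":0.0455,"dy":0.2134,"dz":0,"hand":-1},{"wx":0,"wy":0,"wz":-83.5,"dx":0.0455,"dy":0.2134,"dz":0.01,"hand":-1},{"wx":0,"wy":0,"wz":-83.5,"dx":0.0455,"dy":0.2134,"dz":0.02,"hand":-1},{"wx":0,"wy":0,"wz":-83.5,"dx":0.0455,"dy":0.2134,"dz":0.03,"hand":-1},{"wx":0,"wy":0,"wz":-83.5,"dx":0.0455,"dy":0.2134,"dz":0.04,"hand":-1},{"wx":0,"wy":0,"wz":-83.5,"dx":0.0455,"dy":0.2134,"dz":0.05,"hand":-1},{"wx":0,"wy":0,"wz":-83.5,"dx":0.0455,"dy":0.2134,"dz":0.06,"hand":-1},{"wx":0,"wy":0,"wz":-83.5,"dx":0.0455,"dy":0.2134,"dz":0.07,"hand":-1},{"wx":0,"wy":0,"wz":-83.5,"dx":0.0455,"dy":0.2134,"dz":0.075,"hand":-1},{"wx":0,"wy":0,"wz":-83.5,"dx":0.0455,"dy":0.2134,"dz":0.08,"hand":-1},{"wx":0,"wy":0,"wz":-83.5,"dx":0.0455,"dy":0.2134,"dz":0.084,"hand":-1},{"wx":0,"wy":0,"wz":-83.5,"dx":0.0455,"dy":0.2134,"dz":0.087,"hand":-1},{"wx":0,"wy":0,"wz":-83.5,"dx":0.0455,"dy":0.2134,"dz":0.09,"hand":-1},{"wx":0,"wy":0,"wz":-83.5,"dx":0.0455,"dy":0.2134,"dz":0.09,"hand":-1}]'
```

```text
time: 10.13
tool_pos: [0.4363, -0.275, 0.0072]
tool_rot: [0.0, 0.998, 0.065, 0.0]
contact_force: [0.3, -0.9, -1.9]
gripper_width: 0.279
```

```bash
python3 -m pendant '[{"wx":0,"wy":0,"wz":0,"dx":0,"dy":0,"dz":0.0008,"hand":-1},{"wx":0,"wy":0,"wz":0,"dx":0,"dy":0,"dz":0.0008,"hand":-1}]'
python3 -m pendant '[{"wx":0,"wy":0,"wz":0,"dx":0,"dy":0,"dz":0,"hand":0.2},{"wx":0,"wy":0,"wz":0,"dx":0,"dy":0,"dz":0,"hand":0.2},{"wx":0,"wy":0,"wz":0,"dx":0,"dy":0,"dz":0,"hand":0.2},{"wx":0,"wy":0,"wz":0,"dx":0,"dy":0,"dz":0,"hand":0.2},{"wx":0,"wy":0,"wz":0,"dx":0,"dy":0,"dz":0,"hand":0.2},{"wx":0,"wy":0,"wz":0,"dx":0,"dy":0,"dz":0,"hand":0.2},{"wx":0,"wy":0,"wz":0,"dx":0,"dy":0,"dz":0,"hand":0.2},{"wx":0,"wy":0,"wz":0,"dx":0,"dy":0,"dz":0,"hand":0.2}]'
python3 lid.py; python3 - <<'E'
from h import *
im,d,c,T=grab('wrist'); P=cloud(d,c,T)
im2,d2,c2,T2=grab('scene'); u,v=proj([.40,-.28,.02],c2,T2).astype(int); save(cv2.resize(im2[max(v-50,0):v+50,max(u-65,0):u+65],(780,600),interpolation=cv2.INTER_CUBIC),'s3.png')
E
```

```text
time: 10.3
tool_pos: [0.4364, -0.275, 0.0069]
tool_rot: [0.0, 0.998, 0.065, 0.0]
contact_force: [-1.8, 0.4, 2.5]
gripper_width: 0.284
time: 10.97
tool_pos: [0.436, -0.2747, 0.0062]
tool_rot: [-0.0, 0.998, 0.065, 0.0]
contact_force: [0.3, 0.6, 0.7]
gripper_width: 0.596
tcp loc [-0.2138 -0.2758  0.0062] t 10.97
scene 337 rise left -1.0 right 4.3 mm xslope -0.011
top 520 rise left 0.2 right 5.3 mm xslope 0.005
```

View pics/s3.png

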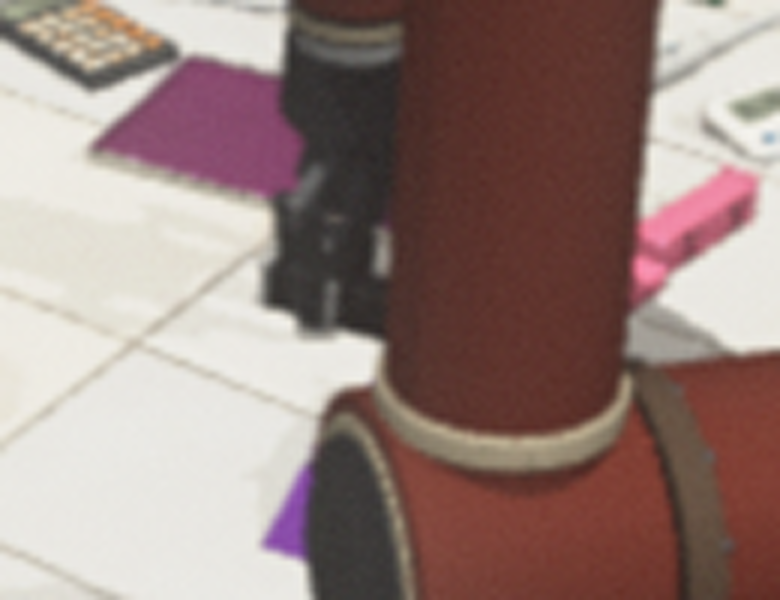

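Scene view: the arm hides the wedge here, but the jaws read open (0.596) and the lid stays at 0 mm left and about 5 mm right. I'll regrasp and lift.

```bash
python3 -m pendant '[{"wx":0,"wy":0,"wz":0,"dx":0,"dy":0,"dz":0,"hand":-1},{"wx":0,"wy":0,"wz":0,"dx":0,"dy":0,"dz":0,"hand":-1},{"wx":0,"wy":0,"wz":0,"dx":0,"dy":0,"dz":0,"hand":-1},{"wx":0,"wy":0,"wz":0,"dx":0,"dy":0,"dz":0,"hand":-1},{"wx":0,"wy":0,"wz":0,"dx":0,"dy":0,"dz":0,"hand":-1},{"wx":0,"wy":0,"wz":0,"dx":0,"dy":0,"dz":0,"hand":-1},{"wx":0,"wy":0,"wz":0,"dx":0,"dy":0,"dz":0,"hand":-1},{"wx":0,"wy":0,"wz":0,"dx":0,"dy":0,"dz":-0.03,"hand":-1},{"wx":0,"wy":0,"wz":0,"dx":0,"dy":0,"dz":-0.07,"hand":-1},{"wx":0,"wy":0,"wz":0,"dx":0,"dy":0,"dz":-0.11,"hand":-1},{"wx":0,"wy":0,"wz":0,"dx":0,"dy":0,"dz":-0.15,"hand":-1},{"wx":0,"wy":0,"wz":0,"dx":0,"dy":0,"dz":-0.17,"hand":-1},{"wx":0,"wy":0,"wz":0,"dx":0,"dy":0,"dz":-0.17,"hand":-1}]'
python3 - <<'E'
from h import *
plan(glob([0,.213,.18]),-76)
E
```

```text
time: 12.25
tool_pos: [0.4384, -0.2767, 0.1824]
tool_rot: [0.004, 0.998, 0.066, 0.004]
contact_force: [1.0, -0.4, -1.9]
gripper_width: 0.281
shift [ 1.551e-01 -5.122e-01 -5.000e-04] turn [ 6.800e-01  7.000e-02 -9.648e+01] now [ 0.4384 -0.2767  0.1824] t 12.25
```

```bash
python3 -m pendant '[{"wx":0,"wy":0,"wz":-96.5,"dx":0.155,"dy":-0.512,"dz":0,"hand":-1},{"wx":0,"wy":0,"wz":-96.5,"dx":0.155,"dy":-0.512,"dz":0,"hand":-1},{"wx":0,"wy":0,"wz":-96.5,"dx":0.155,"dy":-0.512,"dz":0,"hand":-1},{"wx":0,"wy":0,"wz":-96.5,"dx":0.155,"dy":-0.512,"dz":0,"hand":-1},{"wx":0,"wy":0,"wz":-96.5,"dx":0.155,"dy":-0.512,"dz":0,"hand":-1},{"wx":0,"wy":0,"wz":-96.5,"dx":0.155,"dy":-0.512,"dz":0,"hand":-1},{"wx":0,"wy":0,"wz":-96.5,"dx":0.155,"dy":-0.512,"dz":0,"hand":-1},{"wx":0,"wy":0,"wz":-96.5,"dx":0.155,"dy":-0.512,"dz":0,"hand":-1},{"wx":0,"wy":0,"wz":-96.5,"dx":0.155,"dy":-0.512,"dz":0,"hand":-1},{"wx":0,"wy":0,"wz":-96.5,"dx":0.155,"dy":-0.512,"dz":0,"hand":-1},{"wx":0,"wy":0,"wz":-96.5,"dx":0.155,"dy":-0.512,"dz":0,"hand":-1},{"wx":0,"wy":0,"wz":-96.5,"dx":0.155,"dy":-0.512,"dz":0,"hand":-1},{"wx":0,"wy":0,"wz":-96.5,"dx":0.155,"dy":-0.512,"dz":0,"hand":-1},{"wx":0,"wy":0,"wz":-96.5,"dx":0.155,"dy":-0.512,"dz":0,"hand":-1},{"wx":0,"wy":0,"wz":-96.5,"dx":0.155,"dy":-0.512,"dz":0.0,"hand":-1},{"wx":0,"wy":0,"wz":-96.5,"dx":0.155,"dy":-0.512,"dz":0.04,"hand":-1},{"wx":0,"wy":0,"wz":-96.5,"dx":0.155,"dy":-0.512,"dz":0.08,"hand":-1},{"wx":0,"wy":0,"wz":-96.5,"dx":0.155,"dy":-0.512,"dz":0.08,"hand":-1},{"wx":0,"wy":0,"wz":-96.5,"dx":0.155,"dy":-0.512,"dz":0.08,"hand":-1}]'
python3 - <<'E'
from h import *
s=sensors.state(); print(loc(s['tool_pos'].copy()).round(4),s['joint_pos'].round(2)); plan(glob([0,.192,.0705]),-76)
for cam in('scene','top'):
    im,d,c,T=grab(cam); save(im,'l_%s.png'%cam); l=loc(cloud(d,c,T)); print(cam)
    q=l[(np.abs(l[...,0])<.04)&(l[...,1]<.18)&(l[...,1]>.07)&(l[...,2]>.085)&(l[...,2]<.14)]
    for k in np.arange(.07,.18,.006):
        t=q[(q[:,1]>=k)&(q[:,1]<k+.006)]
        if len(t): print(round(k,3),len(t),t[:,0].min().round(4),t[:,0].max().round(4),np.percentile(t[:,2],[5,50,95]).round(4))
E
```

```text
time: 13.83
tool_pos: [0.5193, 0.2512, 0.0917]
tool_rot: [-0.003, 0.617, 0.787, -0.004]
contact_force: [0.2, -0.3, -1.9]
gripper_width: 0.279
[-0.0058  0.2142  0.0917] [ 0.32  0.07  1.84 -0.    1.24  0.08]
shift [-0.0222  0.006   0.0211] turn [-0.56  0.05 -0.12] now [0.5193 0.2512 0.0917] t 13.83
scene
0.1 5 -0.0253 -0.002 [0.0865 0.0868 0.0874]
0.106 4 -0.0209 -0.0105 [0.0881 0.0895 0.0911]
0.112 9 -0.0267 -0.0085 [0.0877 0.0903 0.0929]
0.118 6 -0.0263 -0.0093 [0.0875 0.093  0.0935]
0.124 9 -0.0262 -0.0111 [0.0881 0.0949 0.0963]
0.13 4 -0.0252 -0.0173 [0.0854 0.09   0.0973]
0.136 9 -0.0265 -0.0153 [0.0873 0.0959 0.0993]
0.142 9 -0.0259 -0.0193 [0.088  0.0954 0.1025]
0.148 9 -0.0251 -0.0198 [0.087  0.0961 0.1041]
0.154 17 -0.0247 0.0006 [0.0867 0.0967 0.1174]
0.16 7 -0.019 -0.0035 [0.091  0.098  0.1169]
0.166 6 -0.0195 -0.0067 [0.0883 0.0948 0.1131]
0.172 4 -0.0194 -0.017 [0.09   0.0926 0.0967]
0.178 1 -0.0178 -0.0178 [0.0956 0.0956 0.0956]
top
0.1 13 -0.0206 0.0121 [0.0867 0.091  0.0943]
0.106 21 -0.0198 0.0142 [0.0853 0.0912 0.0962]
0.112 26 -0.02 0.014 [0.0885 0.0955 0.1013]
0.118 23 -0.0194 0.0152 [0.0911 0.0963 0.1022]
0.124 22 -0.0204 0.0144 [0.0905 0.0979 0.1024]
0.13 27 -0.0205 0.0164 [0.0966 0.1006 0.1058]
0.136 23 -0.0184 0.0138 [0.0962 0.104  0.1078]
0.142 27 -0.0207 0.0153 [0.0995 0.1066 0.1117]
0.148 32 -0.0213 0.0133 [0.1029 0.1102 0.1239]
0.154 17 -0.021 0.0097 [0.1047 0.1191 0.1226]
0.16 18 -0.0151 0.0093 [0.101 0.118 0.123]
0.166 17 -0.0151 0.0072 [0.1129 0.1185 0.1233]
0.172 17 -0.0152 0.0085 [0.1027 0.1204 0.1238]
0.178 7 -0.0149 0.0098 [0.1107 0.1205 0.1245]
```

```bash
python3 -m pendant '[{"wx":-0.5,"wy":0,"wz":0,"dx":-0.01,"dy":0.006,"dz":0.005,"hand":-1},{"wx":-0.5,"wy":0,"wz":0,"dx":-0.022,"dy":0.006,"dz":0.01,"hand":-1},{"wx":-0.5,"wy":0,"wz":0,"dx":-0.022,"dy":0.006,"dz":0.01,"hand":-1},{"wx":-0.5,"wy":0,"wz":0,"dx":-0.022,"dy":0.006,"dz":0.01,"hand":-1},{"wx":-0.5,"wy":0,"wz":0,"dx":-0.022,"dy":0.006,"dz":0.01,"hand":-1}]'
python3 - <<'E'
from h import *
s=sensors.state(); print(loc(s['tool_pos'].copy()).round(4)); plan(glob([0,.192,.0705]),-76)
for cam in('scene','top'):
    im,d,c,T=grab(cam); save(im,'l_%s.png'%cam); l=loc(cloud(d,c,T)); print(cam)
    q=l[(np.abs(l[...,0])<.04)&(l[...,1]<.18)&(l[...,1]>.068)&(l[...,2]>.067)&(l[...,2]<.14)]
    for k in np.arange(.068,.15,.006):
        t=q[(q[:,1]>=k)&(q[:,1]<k+.006)]
        if len(t): print(round(k,3),len(t),np.percentile(t[:,0],[5,95]).round(4),np.percentile(t[:,2],[5,50,95]).round(4))
    u,v=proj(glob([0,.1,.08]),c,T).astype(int); a=cv2.resize(im[v-40:v+40,u-40:u+40],(400,400),interpolation=cv2.INTER_CUBIC); globals()['A_'+cam]=a
save(np.hstack([A_scene,A_top]),'l2.png'); s=sensors.state();print(loc(s['tool_pos'].copy()).round(4))
E
```

```text
time: 14.35
tool_pos: [0.5343, 0.233, 0.0868]
tool_rot: [0.003, 0.616, 0.788, 0.004]
contact_force: [-0.0, 0.5, -1.9]
gripper_width: 0.279
[0.0044 0.1929 0.0868]
shift [-0.0009 -0.0045  0.0162] turn [ 0.54 -0.02 -0.05] now [0.5343 0.233  0.0868] t 14.35
scene
0.068 11 [-0.0263  0.0166] [0.0798 0.0847 0.0939]
0.074 2 [-0.0112  0.0008] [0.0807 0.0809 0.0811]
0.08 5 [-0.0132  0.0026] [0.0797 0.0819 0.0842]
0.086 4 [-0.0121  0.0033] [0.0832 0.0847 0.0857]
0.092 7 [-0.0151 -0.0045] [0.0838 0.0866 0.0896]
0.098 8 [-0.0163 -0.0031] [0.0779 0.0874 0.0902]
0.104 6 [-0.0138 -0.0068] [0.0794 0.0882 0.0922]
0.11 6 [-0.0157 -0.0097] [0.0825 0.0919 0.0931]
0.116 9 [-0.0161 -0.009 ] [0.0824 0.0885 0.0944]
0.122 7 [-0.0158 -0.0114] [0.0816 0.0924 0.0961]
0.128 5 [-0.0156 -0.0128] [0.0817 0.0876 0.097 ]
0.134 18 [-0.0147  0.0072] [0.0812 0.09   0.112 ]
0.14 6 [-0.0095  0.0016] [0.0853 0.0908 0.1118]
0.146 4 [-0.009  -0.0005] [0.0851 0.0995 0.1119]
top
0.08 19 [-0.0085  0.0203] [0.0774 0.0823 0.0864]
0.086 25 [-0.0111  0.0202] [0.0782 0.087  0.0918]
0.092 22 [-0.0117  0.0205] [0.0819 0.086  0.0914]
0.098 25 [-0.0103  0.0205] [0.0833 0.0892 0.0933]
0.104 25 [-0.0118  0.0222] [0.0855 0.0899 0.0975]
0.11 22 [-0.0118  0.0203] [0.0908 0.0933 0.0989]
0.116 21 [-0.0132  0.0189] [0.0898 0.0961 0.1004]
0.122 25 [-0.011   0.0229] [0.0924 0.0964 0.1061]
0.128 30 [-0.0107  0.0181] [0.0942 0.1007 0.1162]
0.134 21 [-0.0123  0.0228] [0.096  0.1106 0.1161]
0.14 17 [-0.0069  0.014 ] [0.099  0.1129 0.1168]
0.146 15 [-0.0068  0.0131] [0.1057 0.1101 0.1156]
[0.0043 0.1934 0.0866]
```

View pics/l2.png

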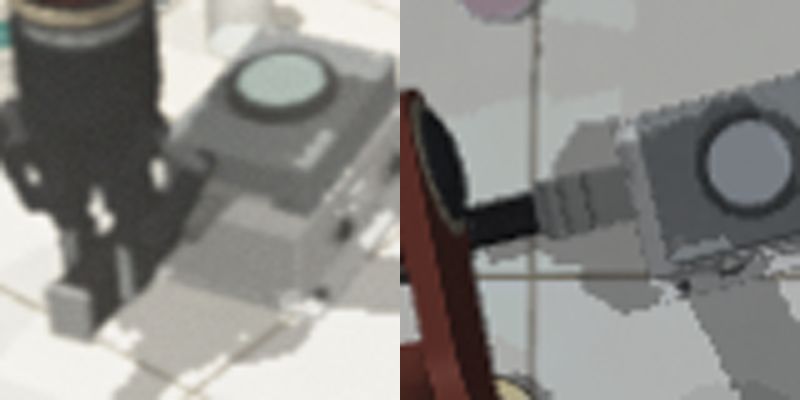

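Top view (right half): the blade at (585,200) points at the left end but sits about 4 mm off towards the back. I'll correct that and descend to the ledge.

```bash
python3 -m pendant '[{"wx":0.5,"wy":0,"wz":0,"dx":-0.003,"dy":-0.0045,"dz":0.005,"hand":-1},{"wx":0.5,"wy":0,"wz":0,"dx":-0.003,"dy":-0.0045,"dz":0.010,"hand":-1},{"wx":0.5,"wy":0,"wz":0,"dx":-0.003,"dy":-0.0045,"dz":0.015,"hand":-1},{"wx":0.5,"wy":0,"wz":0,"dx":-0.003,"dy":-0.0045,"dz":0.017,"hand":-1},{"wx":0.5,"wy":0,"wz":0,"dx":-0.003,"dy":-0.0045,"dz":0.0175,"hand":-1},{"wx":0.5,"wy":0,"wz":0,"dx":-0.003,"dy":-0.0045,"dz":0.0175,"hand":-1}]'
python3 -m pendant '[{"wx":0,"wy":0,"wz":0,"dx":0,"dy":0,"dz":0.001,"hand":-1},{"wx":0,"wy":0,"wz":0,"dx":0,"dy":0,"dz":0.001,"hand":-1}]'
python3 - <<'E'
from h import *
s=sensors.state(); print(loc(s['tool_pos'].copy()).round(4)); plan(glob([0,.190,.0675]),-76)
E
```

```text
time: 14.95
tool_pos: [0.5301, 0.2293, 0.0682]
tool_rot: [-0.0, 0.616, 0.788, -0.0]
contact_force: [0.1, -0.1, -2.1]
gripper_width: 0.278
time: 15.12
tool_pos: [0.5305, 0.2294, 0.0678]
tool_rot: [0.0, 0.616, 0.788, 0.0]
contact_force: [0.1, -0.2, -1.9]
gripper_width: 0.284
[-1.000e-04  1.904e-01  6.780e-02]
shift [-0.0004  0.0001  0.0003] turn [ 0.02 -0.    0.02] now [0.5305 0.2294 0.0678] t 15.12
```

```bash
python3 -m pendant '[{"wx":0,"wy":0,"wz":0,"dx":-0.006,"dy":0,"dz":0.0003,"hand":-1},{"wx":0,"wy":0,"wz":0,"dx":-0.012,"dy":0,"dz":0.0003,"hand":-1},{"wx":0,"wy":0,"wz":0,"dx":-0.018,"dy":0,"dz":0.0003,"hand":-1},{"wx":0,"wy":0,"wz":0,"dx":-0.020,"dy":0,"dz":0.0003,"hand":-1},{"wx":0,"wy":0,"wz":0,"dx":-0.020,"dy":0,"dz":0.0003,"hand":-1}]'
python3 -m pendant '[{"wx":0,"wy":0,"wz":0,"dx":-0.003,"dy":0,"dz":0,"hand":-1},{"wx":0,"wy":0,"wz":0,"dx":-0.003,"dy":0,"dz":0,"hand":-1}]'
python3 -m pendant '[{"wx":0,"wy":0,"wz":0,"dx":-0.003,"dy":0,"dz":0,"hand":-1},{"wx":0,"wy":0,"wz":0,"dx":-0.003,"dy":0,"dz":0,"hand":-1}]'
python3 -m pendant '[{"wx":0,"wy":0,"wz":0,"dx":-0.003,"dy":0,"dz":0.0003,"hand":-1},{"wx":0,"wy":0,"wz":0,"dx":-0.005,"dy":0,"dz":0.0003,"hand":-1},{"wx":0,"wy":0,"wz":0,"dx":-0.005,"dy":0,"dz":0.0003,"hand":-1}]'
python3 lid.py
```

```text
time: 15.53
tool_pos: [0.5354, 0.2091, 0.0674]
tool_rot: [-0.0, 0.616, 0.788, 0.0]
contact_force: [0.5, 0.8, -2.3]
gripper_width: 0.279
time: 15.7
tool_pos: [0.5358, 0.2068, 0.0671]
tool_rot: [-0.0, 0.616, 0.788, -0.0]
contact_force: [1.2, -0.1, -4.2]
gripper_width: 0.284
time: 15.87
tool_pos: [0.5362, 0.2052, 0.0673]
tool_rot: [-0.001, 0.616, 0.788, 0.001]
contact_force: [-1.0, 4.0, -2.9]
gripper_width: 0.28
time: 16.12
tool_pos: [0.5374, 0.201, 0.0672]
tool_rot: [-0.001, 0.616, 0.788, 0.001]
contact_force: [-1.9, 6.5, -2.7]
gripper_width: 0.28
tcp loc [-0.0003  0.1611  0.0672] t 16.12
scene 288 rise left 0.8 right 4.4 mm xslope -0.003
top 519 rise left 1.6 right 4.5 mm xslope 0.008
```

```bash
python3 -m pendant '[{"wx":0,"wy":0,"wz":0,"dx":-0.003,"dy":0,"dz":0.0002,"hand":-1},{"wx":0,"wy":0,"wz":0,"dx":-0.006,"dy":0,"dz":0.0002,"hand":-1},{"wx":0,"wy":0,"wz":0,"dx":-0.009,"dy":0,"dz":0.0002,"hand":-1},{"wx":0,"wy":0,"wz":0,"dx":-0.012,"dy":0,"dz":0.0002,"hand":-1},{"wx":0,"wy":0,"wz":0,"dx":-0.014,"dy":0,"dz":0.0002,"hand":-1},{"wx":0,"wy":0,"wz":0,"dx":-0.014,"dy":0,"dz":0.0002,"hand":-1}]'
python3 lid.py
```

```text
time: 16.72
tool_pos: [0.5408, 0.1875, 0.067]
tool_rot: [-0.002, 0.616, 0.788, 0.001]
contact_force: [-1.4, 7.2, -2.4]
gripper_width: 0.282
tcp loc [-0.0003  0.1473  0.067 ] t 16.72
scene 226 rise left 5.6 right 4.3 mm xslope -0.002
top 518 rise left 6.7 right 4.6 mm xslope 0.003
```

```bash
python3 -m pendant '[{"wx":0,"wy":0,"wz":0,"dx":-0.003,"dy":0,"dz":0.0002,"hand":-1},{"wx":0,"wy":0,"wz":0,"dx":-0.006,"dy":0,"dz":0.0002,"hand":-1},{"wx":0,"wy":0,"wz":0,"dx":-0.0095,"dy":0,"dz":0.0002,"hand":-1},{"wx":0,"wy":0,"wz":0,"dx":-0.0095,"dy":0,"dz":0.0002,"hand":-1},{"wx":0,"wy":0,"wz":0,"dx":-0.0095,"dy":0,"dz":0.0002,"hand":-1}]'
python3 lid.py
```

```text
time: 17.23
tool_pos: [0.5429, 0.1789, 0.0668]
tool_rot: [-0.002, 0.615, 0.788, 0.002]
contact_force: [-2.5, 10.3, -3.0]
gripper_width: 0.283
tcp loc [-0.0003  0.1384  0.0668] t 17.23
scene 181 rise left 8.9 right 4.1 mm xslope 0.005
top 515 rise left 9.1 right 5.3 mm xslope 0.007
```

```bash
python3 -m pendant '[{"wx":0,"wy":0,"wz":0,"dx":-0.0013,"dy":0,"dz":0,"hand":-1},{"wx":0,"wy":0,"wz":0,"dx":-0.0013,"dy":0,"dz":0,"hand":-1},{"wx":0,"wy":0,"wz":0,"dx":-0.0013,"dy":0,"dz":0,"hand":-1}]'
python3 lid.py
python3 -m pendant '[{"wx":0,"wy":0,"wz":0,"dx":0.006,"dy":0,"dz":-0.0003,"hand":-1},{"wx":0,"wy":0,"wz":0,"dx":0.02,"dy":0,"dz":-0.0006,"hand":-1},{"wx":0,"wy":0,"wz":0,"dx":0.035,"dy":0,"dz":-0.001,"hand":-1},{"wx":0,"wy":0,"wz":0,"dx":0.055,"dy":0,"dz":-0.002,"hand":-1},{"wx":0,"wy":0,"wz":0,"dx":0.08,"dy":0,"dz":-0.015,"hand":-1},{"wx":0,"wy":0,"wz":0,"dx":0.08,"dy":0,"dz":-0.05,"hand":-1},{"wx":0,"wy":0,"wz":0,"dx":0.08,"dy":0,"dz":-0.09,"hand":-1},{"wx":0,"wy":0,"wz":0,"dx":0.08,"dy":0,"dz":-0.11,"hand":-1},{"wx":0,"wy":0,"wz":0,"dx":0.08,"dy":0,"dz":-0.11,"hand":-1}]'
python3 lid.py; python3 -c "
from h import *
plan([.45,-.1,.18],-166); plan(glob([0,-.213,.18]),104)"
```

```text
time: 17.58
tool_pos: [0.543, 0.1785, 0.0669]
tool_rot: [-0.003, 0.615, 0.788, 0.002]
contact_force: [-1.9, 12.3, -1.7]
gripper_width: 0.281
tcp loc [-0.0003  0.138   0.0669] t 17.58
scene 183 rise left 9.4 right 4.5 mm xslope 0.019
top 524 rise left 9.4 right 4.3 mm xslope 0.003
time: 18.43
tool_pos: [0.528, 0.2547, 0.1843]
tool_rot: [0.004, 0.615, 0.788, 0.005]
contact_force: [1.2, -1.0, 0.1]
gripper_width: 0.285
tcp loc [0.0036 0.2156 0.1843] t 18.43
scene 293 rise left 8.4 right 4.3 mm xslope -0.006
top 526 rise left 9.8 right 4.6 mm xslope -0.004
shift [-0.3246 -0.1582 -0.0028] turn [ 1.000e-01 -8.000e-02  9.003e+01] now [0.5248 0.2533 0.1775] t 18.53
shift [-4.279e-01 -4.000e-04 -2.500e-03] turn [-1.0000e-02  1.8000e-01 -1.7997e+02] now [0.5248 0.2533 0.1775] t 18.53
```

```bash
python3 -m pendant '[{"wx":0,"wy":0,"wz":90,"dx":-0.3246,"dy":-0.1582,"dz":0,"hand":-1},{"wx":0,"wy":0,"wz":90,"dx":-0.3246,"dy":-0.1582,"dz":0,"hand":-1},{"wx":0,"wy":0,"wz":90,"dx":-0.3246,"dy":-0.1582,"dz":0,"hand":-1},{"wx":0,"wy":0,"wz":90,"dx":-0.3246,"dy":-0.1582,"dz":0,"hand":-1},{"wx":0,"wy":0,"wz":90,"dx":-0.3246,"dy":-0.1582,"dz":0,"hand":-1},{"wx":0,"wy":0,"wz":90,"dx":-0.3246,"dy":-0.1582,"dz":0,"hand":-1},{"wx":0,"wy":0,"wz":90,"dx":-0.3246,"dy":-0.1582,"dz":0,"hand":-1},{"wx":0,"wy":0,"wz":90,"dx":-0.3246,"dy":-0.1582,"dz":0,"hand":-1},{"wx":0,"wy":0,"wz":90,"dx":-0.3246,"dy":-0.1582,"dz":0,"hand":-1},{"wx":0,"wy":0,"wz":90,"dx":-0.3246,"dy":-0.1582,"dz":0,"hand":-1},{"wx":0,"wy":0,"wz":90,"dx":-0.3246,"dy":-0.1582,"dz":0,"hand":-1},{"wx":0,"wy":0,"wz":90,"dx":-0.3246,"dy":-0.1582,"dz":0,"hand":-1},{"wx":0,"wy":0,"wz":90,"dx":-0.3246,"dy":-0.1582,"dz":0,"hand":-1},{"wx":0,"wy":0,"wz":90,"dx":-0.3246,"dy":-0.1582,"dz":0,"hand":-1},{"wx":0,"wy":0,"wz":90,"dx":-0.3246,"dy":-0.1582,"dz":0,"hand":-1},{"wx":0,"wy":0,"wz":90,"dx":-0.3246,"dy":-0.1582,"dz":0,"hand":-1}]'
python3 -c "
from h import *
plan(glob([0,-.213,.11]),104)"
```

```text
time: 19.87
tool_pos: [0.4488, -0.1001, 0.1751]
tool_rot: [-0.001, 0.992, 0.123, -0.001]
contact_force: [0.7, 0.4, -1.5]
gripper_width: 0.279
shift [0.1591 0.1038 0.0646] turn [3.00e-02 1.70e-01 9.01e+01] now [ 0.4488 -0.1001  0.1751] t 19.87
```

```bash
python3 -m pendant '[{"wx":0,"wy":0,"wz":90,"dx":0.1591,"dy":0.1038,"dz":0,"hand":-1},{"wx":0,"wy":0,"wz":90,"dx":0.1591,"dy":0.1038,"dz":0,"hand":-1},{"wx":0,"wy":0,"wz":90,"dx":0.1591,"dy":0.1038,"dz":0,"hand":-1},{"wx":0,"wy":0,"wz":90,"dx":0.1591,"dy":0.1038,"dz":0,"hand":-1},{"wx":0,"wy":0,"wz":90,"dx":0.1591,"dy":0.1038,"dz":0,"hand":-1},{"wx":0,"wy":0,"wz":90,"dx":0.1591,"dy":0.1038,"dz":0,"hand":-1},{"wx":0,"wy":0,"wz":90,"dx":0.1591,"dy":0.1038,"dz":0,"hand":-1},{"wx":0,"wy":0,"wz":90,"dx":0.1591,"dy":0.1038,"dz":0,"hand":-1},{"wx":0,"wy":0,"wz":90,"dx":0.1591,"dy":0.1038,"dz":0,"hand":-1},{"wx":0,"wy":0,"wz":90,"dx":0.1591,"dy":0.1038,"dz":0,"hand":-1},{"wx":0,"wy":0,"wz":90,"dx":0.1591,"dy":0.1038,"dz":0.0,"hand":-1},{"wx":0,"wy":0,"wz":90,"dx":0.1591,"dy":0.1038,"dz":0.0,"hand":-1},{"wx":0,"wy":0,"wz":90,"dx":0.1591,"dy":0.1038,"dz":0.03,"hand":-1},{"wx":0,"wy":0,"wz":90,"dx":0.1591,"dy":0.1038,"dz":0.065,"hand":-1},{"wx":0,"wy":0,"wz":90,"dx":0.1591,"dy":0.1038,"dz":0.08,"hand":-1},{"wx":0,"wy":0,"wz":90,"dx":0.1591,"dy":0.1038,"dz":0.08,"hand":-1},{"wx":0,"wy":0,"wz":90,"dx":0.1591,"dy":0.1038,"dz":0.08,"hand":-1},{"wx":0,"wy":0,"wz":90,"dx":0.1591,"dy":0.1038,"dz":0.08,"hand":-1}]'
python3 - <<'E'
from h import *
plan(glob([0,-.192,.069]),104)
for cam in('scene','top'):
    im,d,c,T=grab(cam); l=loc(cloud(d,c,T)); print(cam)
    q=l[(np.abs(l[...,0])<.04)&(l[...,1]>-.16)&(l[...,1]<-.085)&(l[...,2]>.067)&(l[...,2]<.14)]
    for k in np.arange(-.16,-.085,.006):
        t=q[(q[:,1]>=k)&(q[:,1]<k+.006)]
        if len(t): print(round(k,3),len(t),np.percentile(t[:,0],[5,95]).round(4),np.percentile(t[:,2],[5,50,95]).round(4))
E
```

```text
time: 21.37
tool_pos: [0.6303, -0.163, 0.0985]
tool_rot: [-0.0, 0.788, -0.615, 0.001]
contact_force: [-0.4, -0.1, -2.0]
gripper_width: 0.279
shift [-0.0226  0.0018  0.0294] turn [-0.12 -0.09  0.04] now [ 0.6303 -0.163   0.0985] t 21.37
scene
-0.16 13 [-0.0127  0.0204] [0.1032 0.1169 0.1228]
-0.154 40 [-0.016   0.0153] [0.0993 0.1125 0.1254]
-0.148 20 [-0.0157  0.0133] [0.0946 0.1081 0.1206]
-0.142 19 [-0.015   0.0163] [0.0987 0.1072 0.1103]
-0.136 20 [-0.0149  0.0186] [0.0991 0.1055 0.1089]
-0.13 20 [-0.0159  0.0147] [0.0955 0.1024 0.1049]
-0.124 18 [-0.0158  0.0201] [0.0943 0.0997 0.1042]
-0.118 17 [-0.0139  0.018 ] [0.0936 0.0988 0.1017]
-0.112 20 [-0.0154  0.0176] [0.0925 0.096  0.1013]
-0.106 17 [-0.0114  0.0186] [0.0912 0.0933 0.0978]
-0.1 4 [-0.012   0.0077] [0.0932 0.095  0.0971]
top
-0.16 18 [-0.013   0.0114] [0.1018 0.1224 0.1278]
-0.154 16 [-0.0139  0.005 ] [0.1071 0.1162 0.1264]
-0.148 10 [-0.0135 -0.001 ] [0.096  0.1075 0.1146]
-0.142 3 [-0.0097 -0.0052] [0.1017 0.1055 0.1091]
-0.13 2 [0.0198 0.0224] [0.1009 0.1012 0.1014]
-0.124 5 [0.015  0.0207] [0.0992 0.1007 0.1038]
-0.118 11 [0.0069 0.0209] [0.095  0.1001 0.1015]
-0.112 16 [-0.0014  0.0212] [0.0916 0.0964 0.1002]
-0.106 18 [-0.0095  0.0193] [0.0911 0.0953 0.0973]
```

```bash
python3 -m pendant '[{"wx":0,"wy":0,"wz":0,"dx":-0.0226,"dy":0.002,"dz":0.01,"hand":-1},{"wx":0,"wy":0,"wz":0,"dx":-0.0226,"dy":0.002,"dz":0.02,"hand":-1},{"wx":0,"wy":0,"wz":0,"dx":-0.0226,"dy":0.002,"dz":0.027,"hand":-1},{"wx":0,"wy":0,"wz":0,"dx":-0.0226,"dy":0.002,"dz":0.029,"hand":-1},{"wx":0,"wy":0,"wz":0,"dx":-0.0226,"dy":0.002,"dz":0.030,"hand":-1},{"wx":0,"wy":0,"wz":0,"dx":-0.0226,"dy":0.002,"dz":0.030,"hand":-1}]'
python3 -c "
from h import *
plan(glob([0,-.160,.0675]),104)"
```

```text
time: 21.97
tool_pos: [0.6221, -0.1418, 0.067]
tool_rot: [-0.0, 0.788, -0.616, 0.0]
contact_force: [-0.3, -0.5, -2.2]
gripper_width: 0.282
shift [-0.0319 -0.0011 -0.0005] turn [-0.03 -0.03 -0.01] now [ 0.6221 -0.1418  0.067 ] t 21.97
```

Next I'll slide in to just short of the first line, then push on to the second.

```bash
python3 -m pendant '[{"wx":0,"wy":0,"wz":0,"dx":-0.006,"dy":-0.001,"dz":-0.0004,"hand":-1},{"wx":0,"wy":0,"wz":0,"dx":-0.012,"dy":-0.001,"dz":-0.0004,"hand":-1},{"wx":0,"wy":0,"wz":0,"dx":-0.020,"dy":-0.001,"dz":-0.0004,"hand":-1},{"wx":0,"wy":0,"wz":0,"dx":-0.028,"dy":-0.001,"dz":-0.0004,"hand":-1},{"wx":0,"wy":0,"wz":0,"dx":-0.033,"dy":-0.001,"dz":-0.0004,"hand":-1},{"wx":0,"wy":0,"wz":0,"dx":-0.036,"dy":-0.001,"dz":-0.0004,"hand":-1},{"wx":0,"wy":0,"wz":0,"dx":-0.036,"dy":-0.001,"dz":-0.0004,"hand":-1}]'
python3 -m pendant '[{"wx":0,"wy":0,"wz":0,"dx":-0.003,"dy":0,"dz":0.0002,"hand":-1},{"wx":0,"wy":0,"wz":0,"dx":-0.006,"dy":0,"dz":0.0002,"hand":-1},{"wx":0,"wy":0,"wz":0,"dx":-0.009,"dy":0,"dz":0.0002,"hand":-1},{"wx":0,"wy":0,"wz":0,"dx":-0.012,"dy":0,"dz":0.0002,"hand":-1},{"wx":0,"wy":0,"wz":0,"dx":-0.012,"dy":0,"dz":0.0002,"hand":-1}]'
python3 lid.py
```

```text
time: 22.55
tool_pos: [0.6136, -0.1051, 0.0668]
tool_rot: [0.0, 0.788, -0.615, -0.0]
contact_force: [-0.5, 0.1, -3.2]
gripper_width: 0.279
time: 22.97
tool_pos: [0.6114, -0.0954, 0.0671]
tool_rot: [0.0, 0.788, -0.616, 0.001]
contact_force: [1.7, -3.7, -3.7]
gripper_width: 0.279
tcp loc [-0.0002 -0.1443  0.0671] t 22.97
scene 298 rise left 8.8 right 7.4 mm xslope 0.001
top 369 rise left 9.7 right 7.9 mm xslope 0.003
```

```bash
python3 -m pendant '[{"wx":0,"wy":0,"wz":0,"dx":-0.003,"dy":0,"dz":0.0002,"hand":-1},{"wx":0,"wy":0,"wz":0,"dx":-0.0068,"dy":0,"dz":0.0002,"hand":-1},{"wx":0,"wy":0,"wz":0,"dx":-0.0068,"dy":0,"dz":0.0002,"hand":-1},{"wx":0,"wy":0,"wz":0,"dx":-0.0068,"dy":0,"dz":0.0002,"hand":-1}]'
python3 lid.py
```

```text
time: 23.4
tool_pos: [0.6098, -0.0888, 0.0669]
tool_rot: [0.0, 0.788, -0.616, 0.001]
contact_force: [1.5, -5.5, -3.8]
gripper_width: 0.28
tcp loc [-0.0002 -0.1375  0.0669] t 23.4
scene 307 rise left 8.6 right 9.9 mm xslope 0.002
top 334 rise left 9.3 right 10.6 mm xslope -0.010
```

```bash
python3 -m pendant '[{"wx":0,"wy":0,"wz":0,"dx":0.006,"dy":0,"dz":-0.0003,"hand":-1},{"wx":0,"wy":0,"wz":0,"dx":0.02,"dy":0,"dz":-0.0006,"hand":-1},{"wx":0,"wy":0,"wz":0,"dx":0.035,"dy":0,"dz":-0.001,"hand":-1},{"wx":0,"wy":0,"wz":0,"dx":0.055,"dy":0,"dz":-0.002,"hand":-1},{"wx":0,"wy":0,"wz":0,"dx":0.085,"dy":0,"dz":-0.01,"hand":-1},{"wx":0,"wy":0,"wz":0,"dx":0.095,"dy":0,"dz":-0.03,"hand":-1},{"wx":0,"wy":0,"wz":0,"dx":0.095,"dy":0,"dz":-0.03,"hand":-1},{"wx":0,"wy":0,"wz":0,"dx":0.095,"dy":0,"dz":-0.03,"hand":-1}]'
python3 lid.py; python3 -c "
from h import *
plan([.439,-.278,.02],-172.6)"
```

```text
time: 24.17
tool_pos: [0.6336, -0.1816, 0.0982]
tool_rot: [-0.001, 0.787, -0.616, 0.001]
contact_force: [-0.6, 0.4, -1.8]
gripper_width: 0.281
tcp loc [ 0.0005 -0.2333  0.0982] t 24.17
scene 314 rise left 8.6 right 9.6 mm xslope -0.001
top 532 rise left 9.4 right 10.3 mm xslope 0.001
shift [0.049  0.2108 0.0758] turn [-1.000e-02  1.100e-01 -8.339e+01] now [ 0.6318 -0.1795  0.0956] t 24.27
```

```bash
python3 -m pendant '[{"wx":0,"wy":0,"wz":-83.4,"dx":0.049,"dy":0.2108,"dz":0,"hand":-1},{"wx":0,"wy":0,"wz":-83.4,"dx":0.049,"dy":0.2108,"dz":0,"hand":-1},{"wx":0,"wy":0,"wz":-83.4,"dx":0.049,"dy":0.2108,"dz":0,"hand":-1},{"wx":0,"wy":0,"wz":-83.4,"dx":0.049,"dy":0.2108,"dz":0.01,"hand":-1},{"wx":0,"wy":0,"wz":-83.4,"dx":0.049,"dy":0.2108,"dz":0.02,"hand":-1},{"wx":0,"wy":0,"wz":-83.4,"dx":0.049,"dy":0.2108,"dz":0.03,"hand":-1},{"wx":0,"wy":0,"wz":-83.4,"dx":0.049,"dy":0.2108,"dz":0.04,"hand":-1},{"wx":0,"wy":0,"wz":-83.4,"dx":0.049,"dy":0.2108,"dz":0.05,"hand":-1},{"wx":0,"wy":0,"wz":-83.4,"dx":0.049,"dy":0.2108,"dz":0.06,"hand":-1},{"wx":0,"wy":0,"wz":-83.4,"dx":0.049,"dy":0.2108,"dz":0.07,"hand":-1},{"wx":0,"wy":0,"wz":-83.4,"dx":0.049,"dy":0.2108,"dz":0.075,"hand":-1},{"wx":0,"wy":0,"wz":-83.4,"dx":0.049,"dy":0.2108,"dz":0.079,"hand":-1},{"wx":0,"wy":0,"wz":-83.4,"dx":0.049,"dy":0.2108,"dz":0.082,"hand":-1},{"wx":0,"wy":0,"wz":-83.4,"dx":0.049,"dy":0.2108,"dz":0.085,"hand":-1},{"wx":0,"wy":0,"wz":-83.4,"dx":0.049,"dy":0.2108,"dz":0.086,"hand":-1},{"wx":0,"wy":0,"wz":-83.4,"dx":0.049,"dy":0.2108,"dz":0.086,"hand":-1}]'
```

```text
time: 25.6
tool_pos: [0.4395, -0.2779, 0.0101]
tool_rot: [-0.0, 0.998, 0.064, -0.0]
contact_force: [0.4, -0.3, -2.0]
gripper_width: 0.281
```

```bash
python3 -m pendant '[{"wx":0,"wy":0,"wz":0,"dx":0,"dy":0,"dz":0.0015,"hand":-1},{"wx":0,"wy":0,"wz":0,"dx":0,"dy":0,"dz":0.003,"hand":-1},{"wx":0,"wy":0,"wz":0,"dx":0,"dy":0,"dz":0.0035,"hand":-1},{"wx":0,"wy":0,"wz":0,"dx":0,"dy":0,"dz":0.0035,"hand":-1}]'
python3 -m pendant '[{"wx":0,"wy":0,"wz":0,"dx":0,"dy":0,"dz":0,"hand":0.3},{"wx":0,"wy":0,"wz":0,"dx":0,"dy":0,"dz":0,"hand":0.3},{"wx":0,"wy":0,"wz":0,"dx":0,"dy":0,"dz":0,"hand":0.3},{"wx":0,"wy":0,"wz":0,"dx":0,"dy":0,"dz":0,"hand":0.3},{"wx":0,"wy":0,"wz":0,"dx":0,"dy":0,"dz":0,"hand":0.3},{"wx":0,"wy":0,"wz":0,"dx":0,"dy":0,"dz":0,"hand":0.3},{"wx":0,"wy":0,"wz":0,"dx":0,"dy":0,"dz":0,"hand":0.3},{"wx":0,"wy":0,"wz":0,"dx":0,"dy":0,"dz":-0.02,"hand":0.3},{"wx":0,"wy":0,"wz":0,"dx":0,"dy":0,"dz":-0.05,"hand":0.3},{"wx":0,"wy":0,"wz":0,"dx":0,"dy":0,"dz":-0.09,"hand":0.3},{"wx":0,"wy":0,"wz":0,"dx":0,"dy":0,"dz":-0.13,"hand":0.3},{"wx":0,"wy":0,"wz":0,"dx":0,"dy":0,"dz":-0.17,"hand":0.3},{"wx":0,"wy":0,"wz":0,"dx":0,"dy":0,"dz":-0.17,"hand":0.3},{"wx":0,"wy":0,"wz":0,"dx":0,"dy":0,"dz":-0.17,"hand":0.3},{"wx":0,"wy":0,"wz":0,"dx":0,"dy":0,"dz":-0.17,"hand":0.3},{"wx":0,"wy":0,"wz":0,"dx":0,"dy":0,"dz":-0.17,"hand":0.3}]'
python3 lid.py
python3 - <<'E'
from h import *
im,d,c,T=grab('wrist'); save(im,'wf.png'); P=cloud(d,c,T); x,y,h=P[...,0],P[...,1],P[...,2]
m=(h>.024)&(h<.045)&(np.hypot(x-.43,y+.28)<.08); print('handle',np.percentile(h[m],[5,50,95]).round(4),cv2.minAreaRect(P[m][:,:2].astype(np.float32)))
grab('top')
for t in('tape','beaker','petri'): print(t,[(np.round(o['position'],3).tolist(),round(o['score'],2)) for o in finder.look_for('top',t)][:1])
E
```

```text
time: 25.93
tool_pos: [0.4397, -0.2785, 0.0071]
tool_rot: [-0.0, 0.998, 0.064, -0.0]
contact_force: [0.1, -0.2, -1.7]
gripper_width: 0.28
time: 27.27
tool_pos: [0.4388, -0.2778, 0.1751]
tool_rot: [-0.001, 0.998, 0.065, -0.001]
contact_force: [0.3, -0.1, -0.2]
gripper_width: 0.653
tcp loc [-0.2118 -0.2795  0.1751] t 27.27
scene 299 rise left 8.7 right 9.8 mm xslope 0.000
top 533 rise left 9.6 right 10.0 mm xslope 0.004
handle [0.0279 0.0314 0.0333] ((0.4278184473514557, -0.2566118836402893), (0.10635469853878021, 0.07612791657447815), 7.2497429847717285)
tape [([0.406, 0.226, 0.027], 0.61)]
beaker [([0.742, -0.088, 0.012], 0.48)]
petri [([0.707, 0.226, 0.013], 0.72)]
```

View pics/wf.png

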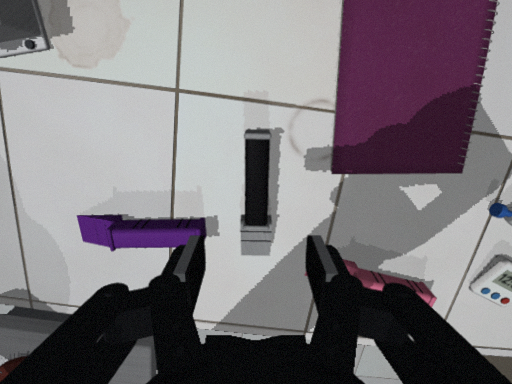

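The wedge lies flat at (258,180), released, with its handle top at 31 mm. The gripper is clear, the lid is level and the bystanders haven't moved, so I'm handing in.

```bash
python3 -c "
from plant import job
print(job.job_done())"
```

```text
the job is handed in; nothing more can be done
None
```

The lid is up nearly level, and the job is handed in at about 27 s of the allowed 72 s; no verdict was reported.

**What I did:** I wedged the right end to the first line, about 5 mm with the left still down. I laid the wedge on the bench, released it and took it again. I then turned it round for the left end to the second line (about 9.5 mm) and brought the right end up to about 10 mm. Finally I laid the wedge back down near where it started. The largest difference between the ends that I measured was about 5.5 mm.

**Last checks:**

| Check | Result |
|---|---|
| Lid, top camera | left 9.6 mm, right 10.0 mm |
| Lid, scene camera | left 8.7 mm, right 9.8 mm |
| Wedge | flat on the bench, handle top at 31 mm, gripper open and about 0.17 m above the bench |
| Tape, beaker, petri dish | within 3 mm of where they were found at the start |

- **Camera disagreement:** The two cameras differ by about 0.9 mm at the left end. The scene camera already read about 0.7 mm low there before the lid moved, so the true rise is probably about 9.4 mm.
- **Not confirmed by picture:** The arm hid the first lay-down from the scene camera, so I judged that one from the open jaws and the height of the tool.
- **Same grip both times:** I took the wedge again with the same grip and turned the whole tool round, rather than gripping the handle reversed.

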